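Gauge the plant-stand feet and hold the good one over its mortise

TASK

Two turned feet stand in the wooden rack, but only one has a tenon that fits: try them in the bore of the metal gauge block, push the good one fully home there, and leave the misfit standing in the rack (put it back if you took it out). Then draw the good foot out, carry it over the board standing on edge without bumping the board or the plant stand, and stop with it upright, tenon down, centred over the empty mortise of the upturned plant stand, its tip about 10 mm above the hole and touching nothing. Finish while still holding it there in the gripper, do not insert it or let go, and leave the other things on the bench where they are.

Things in the scene. Friction and masses are not known exactly. Their poses are not given: they have to be found in the camera images.
- foot_a: Dark turned foot, pale tenon down, hanging in either rack hole. Origin: centre of the tenon's bottom end; z up its axis. Tenon 0-25 mm up, 42 mm shoulder 25-31, 38 mm shank 34-82 (grip about 62 up), top 92; 90 g. One of foot_a, foot_b has a 22 mm tenon that enters 24.5 mm bores, the other a 28 mm tenon that does not; they look alike above the shoulder.
- foot_b: Dark turned foot, pale tenon down, hanging in either rack hole. Origin: centre of the tenon's bottom end; z up its axis. Tenon 0-25 mm up, 42 mm shoulder 25-31, 38 mm shank 34-82 (grip about 62 up), top 92; 90 g. One of foot_a, foot_b has a 22 mm tenon that enters 24.5 mm bores, the other a 28 mm tenon that does not; they look alike above the shoulder.
- rack: Plywood rack fixed to the bench, 170 x 70 x 28 mm (x, y, z), with two through holes of 34 mm diameter, 80 mm apart along its x axis. Origin: centre of its underside. A foot hangs in it by its shoulder: tenon tip 3 mm above the bench.
- slot0 (a point): Centre of the mouth of the rack's one hole, on its top face, 28 mm above the bench.
- slot1 (a point): Centre of the mouth of the rack's other hole, on its top face.
- gauge_bore (a point): Centre of the bore's mouth on the top face of the aluminium gauge block, which is fixed to the bench, 80 x 80 x 40 mm high; the bore has diameter 24.5 mm with a 2 mm chamfer and goes right through. Axes as the block's, z up. Fully home, the good foot's shoulder rests on the top face, its tip 25 mm below it.
- stand: Upturned plant stand fixed to the bench: pale square board 200 x 200 x 28 mm with three dark feet already standing in three corners (diameter 42 mm, tops 95 mm above the bench, at 65 mm from the middle in x and y) and an empty mortise in the fourth, at x = -65, y = -65 mm. Origin: centre of its underside.
- mortise (a point): Centre of the mouth of the empty mortise in the stand's upper face, 28 mm above the bench; the hole has diameter 24.5 mm and goes straight down, z up.
- board: Plank standing on edge between the gauge and the stand, fixed: 280 mm long (its x), 18 mm thick (y), 110 mm high, with blue clamp blocks 40 mm high, 60 mm over all in y, at x = +-105 mm. Origin: centre of its underside.
- glue: Yellow glue bottle, diameter 52 mm, 150 mm high; bystander. Origin: centre of its underside.
- jar: Glass screw jar, diameter 60 mm, 75 mm high; bystander. Origin: centre of its underside.
- pencil: Red pencil lying on the bench, 160 mm long, 8 mm thick; bystander. Long axis: its x.
- screwdriver: Screwdriver lying on the bench, 200 mm long; bystander. Long axis: its x.
- offcut: Plywood offcut 90 x 45 x 30 mm; bystander. Origin: centre of its underside.
- plane: Steel block plane, 160 x 55 x about 65 mm; bystander. Origin: centre of its underside.

How it is judged:
By the outcome, as a careful person would: the job done as asked, in the order asked, and still so for the second after the job is handed in, while the arm keeps its last pose, push and grip.
It also fails if it takes over 64 s, if anything falls off the work surface, if the arm or the gripper's body presses on something with over 40 N, if the wrist force passes 120 N, or if a joint passes its speed limit or range.

ROBOT

A 6-joint arm with a two-finger parallel gripper is mounted at the origin on the work surface. World frame = base frame: x ahead of the robot, y to its left, z up, the work surface at z = 0. Lengths are in m, angles in degrees, forces in N, time in s.
With the tool pointing down it reaches from about 0.425 to 0.95 m from the base axis. Payload 3.5 kg.
Tool frame: the origin (TCP) lies on the mounting face of the last link; the fingertips stand 173 mm ahead of it and the grasp point (between the pads) lies 155 mm ahead of it (bot.hold_point_z is the distance from the TCP to the grasp point, in m); z points along the fingers, y is the direction in which the jaws open and shut (so a half turn about z gives the same grasp; the last joint's range is limited). The gripper opens to 85 mm and grips with 20 to 120 N. Pads are 22 mm wide; open, the fingers measure 114 mm over their backs; the gripper's body (76 mm by 85 mm) begins 54 mm behind the grasp point. The pads swing forward as they close: fully open they stand 13 mm farther back than shut.
Start: joints at [59.416, 16.404, 90.338, -0, 73.258, -8.594], TCP at [0.253, 0.626, 0.405] pointing down, gripper open.
Joint ranges: [-158.93, 158.93], [-51.34, 127.21], [12.03, 142.37], [-87.48, 267.48], [13.55, 161.25], [-162.69, 162.69]. Speed limits (degrees/s): [159.86, 159.86, 180, 180, 180, 180].

INTERFACE

Orientations are given as [roll, pitch, yaw] about the fixed x, y, z axes, in that order (R = Rz(yaw) Ry(pitch) Rx(roll)).
In Python, from plant import bot gives the robot as it stands. The module is installed in compiled form; this text tells all that it offers.
- The arm moves only by the tool apply_moves, never from a script. Its argument "motion" is a list of rows, each an object with "rotation": the turn, a rotation vector about the tool's x, y, z in rad, a list of three; "dp": the shift along the tool's x, y, z in cm, a list of three; "claw": the gripper command: -1 is shut, 1 is fully open, values between are in proportion. A call has 1 to 5 rows; each row is the pose to reach, as a shift and turn from the pose commanded when the call began, along the tool's axes at that moment; what a row does not reach only later rows make up. A row lasts 1/12 s, in which the tool goes at most 41.7 mm and 7.16 degrees, less where a joint would pass 70% of its speed; a pose out of reach is approached as far as the arm can. A call with a gripper value outside its range is refused whole. The fingers move at their own pace and stop on an object; the grip force is fixed at half the most. Time passes only in rows, so rows that repeat a pose let the fingers close. It gives the time, the measured TCP pose, the force and the opening at its end, in the units of the state.
- bot.state(): the state, without advancing time (a new reading comes with each control period).
- bot.get_image(name): name is "side" or "top"; returns a dict with "color" (400x640x3 uint8, red, green, blue), "depth" (400x640 float32, m along the optical axis (not along the pixel's ray), 0 where there is no reading), "fx", "fy", "cx", "cy" (pixels), "k1" (the pictures are not rectified: a ray, as slopes to the right and down, at radius r is drawn at 1 + k1 r^2 times it, then the intrinsics apply), "origin" and "orientation" of the camera in the world. Camera axes: x right, y down, z forward; pixel columns grow to the right and rows downward; lengths in m; the calibration is good to about 2 mm. A picture is of the moment at which its call begins.
- bot.job_done(): hands the job in, once; it reports no verdict.
The state is a dict: "t": time; "joint_pos": joint angles; "qvel": joint speeds; "joint_efforts": joint torques, N m; "ee_pos": TCP position; "tool_rot": TCP orientation; "ft_force": force on the tool from outside, world axes, zero at the start; "torque": the same for the moment, N m; "grip_width": opening from 0.0 (shut) to 1.0 (fully open).
Only numpy, scipy, OpenCV 4.12 (cv2) and the standard library are available. Lean on these libraries where they do the work, as an engineer would, in place of code of your own. Each camera call takes 0.05 s, during which the arm holds its last target.

## Working session

There is one attempt and no reset: what is moved stays moved. The work goes in short steps, Python scripts to look and compute and a tool call to move; the robot and the scene stay as the last step left them, time stands still between calls to the robot, and variables do not carry over. Pictures are saved under pics/ and viewed, and the job is handed in when it is done.

Besides the shell and the picture viewer there is one more tool, called after "Request:" as name(argument=value, ...) on one line, values as JSON. apply_moves: Moves the arm, as the interface text tells. Its arguments: {"type":"object","properties":{"motion":{"type":"array","items":{"type":"object","properties":{"rotation":{"type":"array","items":{"type":"number"}},"dp":{"type":"array","items":{"type":"number"}},"claw":{"type":"number"}}}}},"required":["motion"]}

```bash
mkdir -p pics; cat > h.py <<'E'
import numpy as np, cv2
from plant import bot
from scipy.spatial.transform import Rotation as R
def rot(o):
    o=np.array(o,float)
    if o.shape==(3,3): return o
    if o.shape==(4,): return R.from_quat(o).as_matrix()
    return R.from_euler('xyz',o,degrees=True).as_matrix()
def rays(im,uv):
    uv=np.atleast_2d(np.array(uv,float))
    d=np.stack([(uv[:,0]-im['cx'])/im['fx'],(uv[:,1]-im['cy'])/im['fy']],1)
    s=d.copy()
    for _ in range(20):
        s=d/(1+im['k1']*(s**2).sum(1,keepdims=True))
    v=np.c_[s,np.ones(len(s))]
    return v@rot(im['orientation']).T
def plane(im,uv,z):
    r=rays(im,uv);o=np.array(im['origin'])
    return o+r*((z-o[2])/r[:,2])[:,None]
def pts(im):
    h,w=im['depth'].shape
    u,v=np.meshgrid(np.arange(w),np.arange(h))
    r=rays(im,np.c_[u.ravel(),v.ravel()])
    return (np.array(im['origin'])+r*im['depth'].reshape(-1,1)).reshape(h,w,3)
def save(im,name,f=1):
    cv2.imwrite('pics/'+name,im['color'][:,:,::-1])
E
python3 - <<'E'
from h import *
print(bot.state(), bot.hold_point_z)
import pickle
for n in('side','top'):
    im=bot.get_image(n); save(im,n+'0.png'); pickle.dump(im,open(n+'0.pkl','wb'))
    print({k:v for k,v in im.items() if k not in('color','depth')})
E
```

```text
{'t': 0.0, 'joint_pos': array([ 5.94168963e+01,  1.64539873e+01,  9.04239029e+01, -5.64933249e-04,
        7.32579274e+01, -8.59546956e+00]), 'qvel': array([-0.08785535,  0.03492021,  0.02088882,  0.02519486, -0.01700192,
        0.02968132]), 'joint_efforts': array([-1.32996804e-03, -4.05986953e+01, -2.92622995e+01, -1.94421996e-04,
        5.87987801e-03,  4.62328458e-06]), 'ee_pos': array([0.2525777 , 0.62568635, 0.40332998]), 'tool_rot': array([-1.79865627e+02, -1.97643717e-02,  1.58012506e+02]), 'ft_force': array([ 0.01409218, -0.10911549,  0.33634749]), 'torque': array([-0.03381001, -0.02174925, -0.01048618]), 'grip_width': 1.0014683836911684} 0.1547
{'fx': 369.00354590325287, 'fy': 369.00354590325287, 'cx': 325.0245490894443, 'cy': 193.27345075909787, 'k1': -0.06805629353327373, 'origin': array([0.49901422, 0.63646454, 0.63258961]), 'orientation': array([-133.17120415,    0.62883107, -175.8096899 ])}
{'fx': 438.60607350739093, 'fy': 438.60607350739093, 'cx': 311.21493568598464, 'cy': 195.4396904586942, 'k1': 0.006683218819229386, 'origin': array([0.39864479, 0.04479311, 1.21746117]), 'orientation': array([-171.76902976,   -0.46134142,  -89.07478034])}
```

View pics/top0.png

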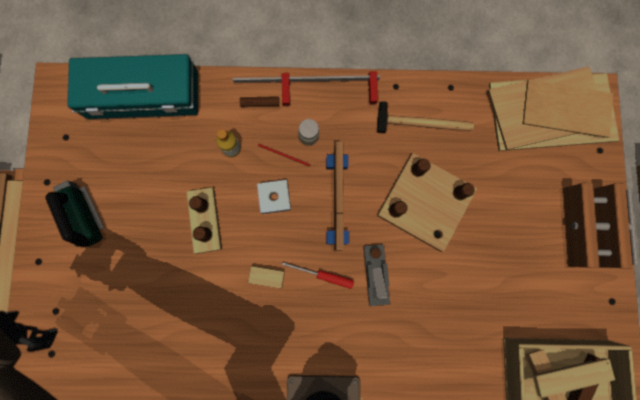

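View pics/side0.png

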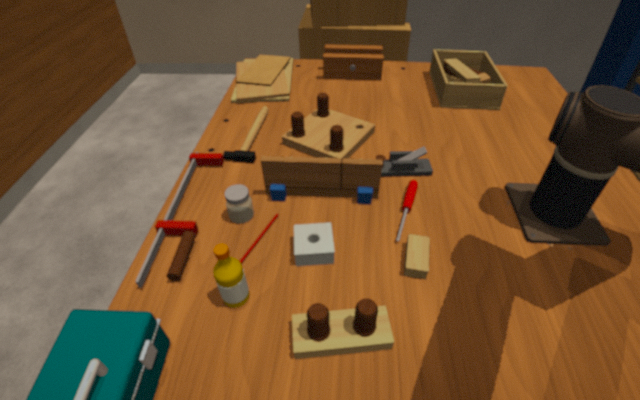

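```bash
python3 - <<'E'
from h import *
import pickle
t=pickle.load(open('top0.pkl','rb'));s=pickle.load(open('side0.pkl','rb'))
c=cv2.resize(t['color'][:,:,::-1],None,fx=4,fy=4,interpolation=cv2.INTER_CUBIC)
a=c[170*4:270*4,170*4:310*4]; b=c[130*4:260*4,310*4:490*4]
cv2.imwrite('pics/tz1.png',a);cv2.imwrite('pics/tz2.png',b)
cs=cv2.resize(s['color'][:,:,::-1],None,fx=4,fy=4,interpolation=cv2.INTER_CUBIC)
cv2.imwrite('pics/sz1.png',cs[215*4:365*4,270*4:410*4])
for im,n,l in((t,'top',[(198,203),(202,233),(421,167),(464,190),(398,207),(273,197),(339,170),(440,215),(285,210)]),):
    P=pts(im)
    for u,v in l: print(n,u,v,P[v,u].round(4))
E
```

```text
top 198 203 [0.5361 0.3286 0.0977]
top 202 233 [0.4596 0.3151 0.0949]
top 421 167 [ 0.641  -0.2472  0.0959]
top 464 190 [ 0.582  -0.3572  0.0969]
top 398 207 [ 0.535  -0.1862  0.0939]
top 273 197 [ 0.569   0.145  -0.0024]
top 339 170 [ 0.6255 -0.0317  0.1141]
top 440 215 [ 0.5229 -0.3137  0.0293]
top 285 210 [0.5302 0.1091 0.0217]
```

View pics/tz1.png

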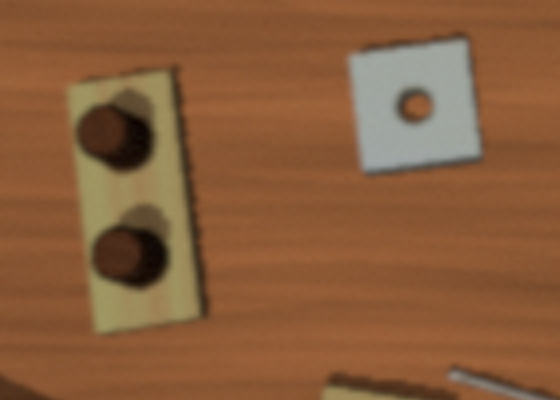

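View pics/tz2.png

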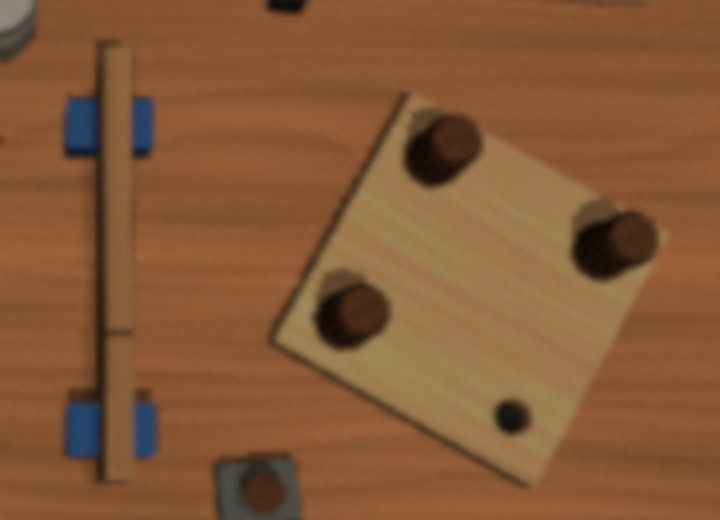

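View pics/sz1.png

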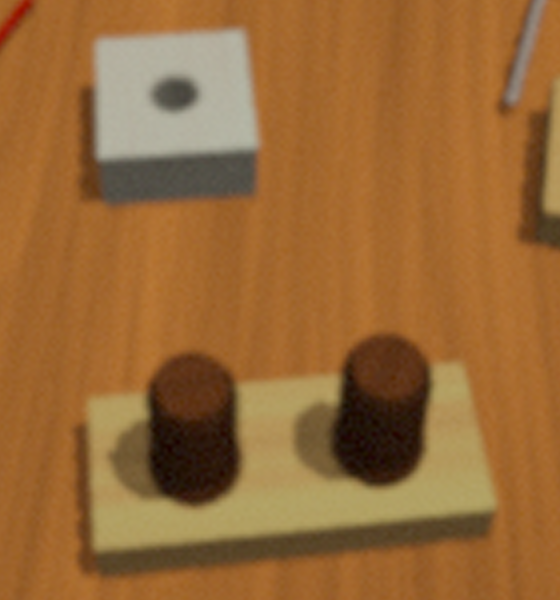

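```bash
python3 - <<'E'
from h import *
import pickle
t=pickle.load(open('top0.pkl','rb'));s=pickle.load(open('side0.pkl','rb'))
def q(im,l,off,z):
    uv=(np.array(l,float)+.5)/4-.5+np.array(off); return plane(im,uv,z)[:,:2].round(4)
o1=(170,170);o2=(310,130);o3=(270,215)
for nm,im,l,off,z in [('rackT',t,[(68,88),(173,70),(204,316),(97,333)],o1,.028),('rackS',s,[(88,400),(463,364),(494,512),(95,550)],o3,.028),
 ('blkT',t,[(349,55),(466,38),(481,157),(363,172)],o1,.04),('blkS',s,[(96,38),(246,30),(256,150),(100,158)],o3,.04),
 ('standT',t,[(408,95),(662,236),(535,487),(272,340)],o2,.028)]:
    P=q(im,l,off,z); print(nm,P.tolist(),P.mean(0))
print('holeT',q(t,[(415,105)],o1,.04),'holeS',q(s,[(175,93)],o3,.04),'mort',q(t,[(512,416)],o2,.028))
print('feetT',q(t,[(104,131),(120,252)],o1,.095),'S',q(s,[(194,388),(386,366)],o3,.095))
print('standfeetT',q(t,[(457,140),(633,240),(364,310)],o2,.095))
print('boardtop',q(t,[(101,44),(131,44),(131,482),(103,482)],o2,.11))
# automatic masks
for nm,im in(('T',t),('S',s)):
    hsv=cv2.cvtColor(im['color'],cv2.COLOR_RGB2HSV)
    P=pts(im)
    # depth-based: rack top
    for name,c,zr in(('rack',(.5,.32),(.022,.034)),('blk',(.56,.145),(.034,.046)),('stand',(.56,-.26),(.022,.034)),('ftA',(.535,.326),(.088,.102)),('ftB',(.458,.315),(.088,.102))):
        rad={'rack':.11,'blk':.07,'stand':.17,'ftA':.03,'ftB':.03}[name]
        m=(np.hypot(P[...,0]-c[0],P[...,1]-c[1])<rad)&(P[...,2]>zr[0])&(P[...,2]<zr[1])
        m=cv2.morphologyEx(m.astype(np.uint8),cv2.MORPH_OPEN,np.ones((3,3)))
        cs,_=cv2.findContours(m,cv2.RETR_EXTERNAL,cv2.CHAIN_APPROX_NONE)
        if not cs: continue
        k=max(cs,key=cv2.contourArea)[:,0]
        X=plane(im,k,sum(zr)/2)[:,:2]
        r=cv2.minAreaRect((X*1000).astype(np.float32)); print(nm,name,r, len(k), np.median(P[m>0][:,2]).round(4))
E
```

```text
rackT [[0.5755, 0.379], [0.5892, 0.308], [0.4222, 0.2791], [0.4098, 0.3502]] [0.499175 0.329075]
rackS [[0.5891, 0.3137], [0.4215, 0.2848], [0.4112, 0.3541], [0.577, 0.3814]] [0.4997 0.3335]
blkT [[0.5997, 0.1864], [0.6129, 0.1072], [0.5315, 0.0951], [0.52, 0.1743]] [0.566025 0.14075 ]
blkS [[0.6122, 0.1082], [0.5318, 0.0972], [0.5218, 0.1782], [0.5994, 0.1883]] [0.5663   0.142975]
standT [[0.6939, -0.2395], [0.5976, -0.4128], [0.4247, -0.3206], [0.5211, -0.1439]] [ 0.559325 -0.2792  ]
holeT [[0.5661 0.1406]] holeS [[0.566  0.1438]] mort [[ 0.4722 -0.3063]]
feetT [[0.538  0.3355]
 [0.4605 0.3211]] S [[0.5376 0.3413]
 [0.4612 0.3266]]
standfeetT [[ 0.6477 -0.2551]
 [ 0.5834 -0.368 ]
 [ 0.5347 -0.1927]]
boardtop [[ 0.704  -0.0207]
 [ 0.7043 -0.0402]
 [ 0.4218 -0.0419]
 [ 0.4215 -0.0243]]
T rack ((499.0778503417969, 329.51922607421875), (170.30494689941406, 71.19124603271484), 9.967049598693848) 264 0.0285
T blk ((565.86376953125, 140.42306518554688), (80.63471221923828, 80.04135131835938), 8.73532485961914) 120 0.0408
T stand ((559.860595703125, -280.94482421875), (200.6122589111328, 2
[... 174 characters left out ...]
 ((459.5641174316406, 321.4631042480469), (30.51300048828125, 33.30919647216797), 0.9444063305854797) 38 0.0949
S rack ((499.1971130371094, 334.01702880859375), (170.34417724609375, 72.97966003417969), 10.02938461303711) 355 0.0275
S blk ((565.20849609375, 145.5400848388672), (79.34222412109375, 84.0807876586914), 8.83774185180664) 137 0.0391
S stand ((560.405517578125, -274.6243591308594), (206.28009033203125, 203.70960998535156), 61.24311065673828) 226 0.0275
S ftA ((537.8604125976562, 341.7128601074219), (32.101722717285156, 31.64904022216797), 3.8929831981658936) 60 0.0941
S ftB ((461.00244140625, 328.91754150390625), (33.583717346191406, 34.19862365722656), 32.597469329833984) 59 0.0941
```

```bash
cat >> h.py <<'E'
def chain(wps,cur=None):
    """wps: list (x,y,z,yaw) TCP; prints dp (cm), rot (rad) each relative to previous"""
    if cur is None:
        s=bot.state(); cur=(*s['ee_pos'],s['tool_rot'][2])
        print('t',round(s['t'],2),'pos',s['ee_pos'].round(4),'rot',s['tool_rot'].round(2),'F',s['ft_force'].round(1),'w',round(s['grip_width'],3),'j',s['joint_pos'].round(0))
    for w in wps:
        Rc=R.from_euler('xyz',[180,0,cur[3]],degrees=True)
        Rt=R.from_euler('xyz',[180,0,w[3]],degrees=True)
        dp=Rc.inv().apply(np.array(w[:3])-cur[:3])*100
        print('dp',dp.round(2),'rot',(Rc.inv()*Rt).as_rotvec().round(3),'len',np.linalg.norm(dp).round(1))
        cur=w
E
python3 - <<'E'
from h import *
chain([(.34,.53,.385,170),(.43,.44,.37,180),(.538,.338,.36,190),(.538,.338,.22,190)])
im=bot.get_image('top');P=pts(im);
for u,v in((227,137),(230,147),(309,128),(376,252)):print(P[v,u])
E
```

```text
t 0.1 pos [0.2526 0.6257 0.4035] rot [-1.7988e+02 -2.0000e-02  1.5801e+02] F [-0.6 -0.1 -0.1] w 1.001 j [59. 16. 90. -0. 73. -9.]
dp [-11.69  -5.6    1.85] rot [ 0.     0.    -0.209] len 13.1
dp [-10.43  -7.3    1.5 ] rot [ 0.     0.    -0.175] len 12.8
dp [-10.8 -10.2   1. ] rot [ 0.     0.    -0.175] len 14.9
dp [ 0. -0. 14.] rot [0. 0. 0.] len 14.0
[0.70340099 0.25604796 0.12813991]
[0.68661794 0.25403463 0.09187706]
[0.74673232 0.04718139 0.07685804]
[ 0.41963771 -0.13573336  0.04854256]
```

Request:
apply_moves(motion=[{"dp": [-2.34,-1.12,0.37],"rotation": [0,0,-0.042],"claw": 1},{"dp": [-4.68,-2.24,0.74],"rotation": [0,0,-0.084],"claw": 1},{"dp": [-7.02,-3.36,1.11],"rotation": [0,0,-0.125],"claw": 1},{"dp": [-9.36,-4.48,1.48],"rotation": [0,0,-0.167],"claw": 1},{"dp": [-11.7,-5.6,1.85],"rotation": [0,0,-0.209],"claw": 1}])

```text
t: 0.57
ee_pos: [0.3407, 0.5292, 0.3856]
tool_rot: [-180.0, -0.0, 170.1]
ft_force: [0.8, -0.2, -0.7]
grip_width: 1.002
```

Request:
apply_moves(motion=[{"dp": [-2.09,-1.46,0.3],"rotation": [0,0,-0.035],"claw": 1},{"dp": [-4.17,-2.92,0.6],"rotation": [0,0,-0.07],"claw": 1},{"dp": [-6.26,-4.38,0.9],"rotation": [0,0,-0.105],"claw": 1},{"dp": [-8.34,-5.84,1.2],"rotation": [0,0,-0.14],"claw": 1},{"dp": [-10.43,-7.3,1.5],"rotation": [0,0,-0.175],"claw": 1}])

```text
t: 0.98
ee_pos: [0.4309, 0.4391, 0.3707]
tool_rot: [-180.0, -0.0, -179.9]
ft_force: [0.6, 0.1, -0.2]
grip_width: 0.997
```

Request:
apply_moves(motion=[{"dp": [-2.7,-2.55,0.25],"rotation": [0,0,-0.044],"claw": 1},{"dp": [-5.4,-5.1,0.5],"rotation": [0,0,-0.088],"claw": 1},{"dp": [-8.1,-7.65,0.75],"rotation": [0,0,-0.131],"claw": 1},{"dp": [-10.8,-10.2,1.0],"rotation": [0,0,-0.175],"claw": 1},{"dp": [-10.8,-10.2,1.0],"rotation": [0,0,-0.175],"claw": 1}])

```text
t: 1.4
ee_pos: [0.542, 0.3338, 0.3603]
tool_rot: [-179.9, 0.0, -170.2]
ft_force: [-0.3, 0.7, 0.1]
grip_width: 0.998
```

```bash
python3 - <<'E'
from h import *
chain([(.538,.338,.22,190)])
im=bot.get_image('side');save(im,'side1.png')
E
```

```text
t 1.4 pos [0.542  0.3338 0.3603] rot [-1.7986e+02  3.0000e-02 -1.7022e+02] F [-0.3  0.7  0.1] w 0.998 j [ 23.  14.  98.  -0.  68. -77.]
dp [ 0.33  0.48 14.03] rot [-0.     0.    -0.004] len 14.0
```

View pics/side1.png

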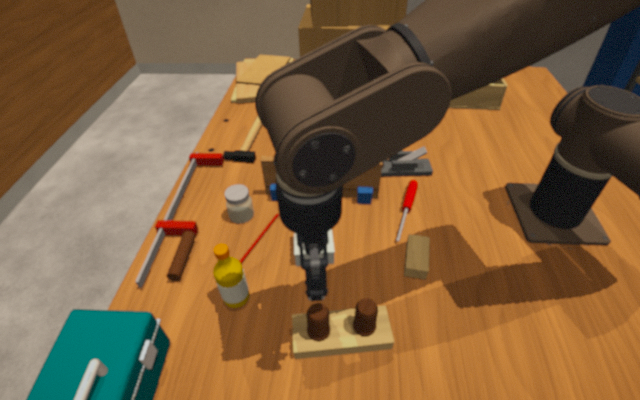

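Request:
apply_moves(motion=[{"dp": [0.33,0.48,2.5],"rotation": [0,0,0],"claw": 1},{"dp": [0.33,0.48,5],"rotation": [0,0,0],"claw": 1},{"dp": [0.33,0.48,7],"rotation": [0,0,0],"claw": 1},{"dp": [0.33,0.48,7.5],"rotation": [0,0,0],"claw": 1},{"dp": [0.33,0.48,7.5],"rotation": [0,0,0],"claw": 1}])

```text
t: 1.87
ee_pos: [0.5328, 0.3427, 0.2837]
tool_rot: [-179.9, -0.3, -169.9]
ft_force: [0.3, -1.1, -0.5]
grip_width: 0.996
```

```bash
python3 - <<'E'
from h import *
im=bot.get_image('side');save(im,'side2.png')
im=bot.get_image('top')
chain([(.538,.338,.22,190)])
E
```

```text
t 1.97 pos [0.5341 0.343  0.2872] rot [ 1.7998e+02  7.0000e-02 -1.6993e+02] F [-0.7  0.4  0.8] w 0.999 j [ 24.  18. 101.   0.  61. -77.]
dp [-0.29 -0.56  6.72] rot [ 0.    -0.     0.001] len 6.8
```

View pics/side2.png

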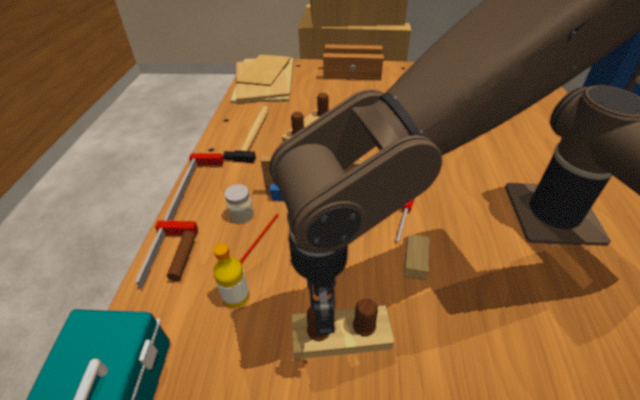

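Request:
apply_moves(motion=[{"dp": [-0.3,-0.55,0.5],"rotation": [0,0,0],"claw": 1},{"dp": [-0.3,-0.55,2.5],"rotation": [0,0,0],"claw": 1},{"dp": [-0.3,-0.55,4.5],"rotation": [0,0,0],"claw": 1},{"dp": [-0.3,-0.55,6],"rotation": [0,0,0],"claw": 1},{"dp": [-0.3,-0.55,6.6],"rotation": [0,0,0],"claw": 1}])

```text
t: 2.38
ee_pos: [0.538, 0.337, 0.2189]
tool_rot: [-180.0, -0.1, -170.0]
ft_force: [-0.8, 0.2, 0.4]
grip_width: 0.999
```

```bash
python3 - <<'E'
from h import *
im=bot.get_image('side');save(im,'side3.png')
im=bot.get_image('top')
chain([(.538,.338,.22,190)])
E
```

```text
t 2.48 pos [0.5382 0.3372 0.2198] rot [-1.7998e+02 -6.0000e-02 -1.6997e+02] F [-0.1 -0.2  0.5] w 0.997 j [ 23.  23. 103.  -0.  54. -77.]
dp [ 0.    0.08 -0.02] rot [ 0. -0.  0.] len 0.1
```

View pics/side3.png

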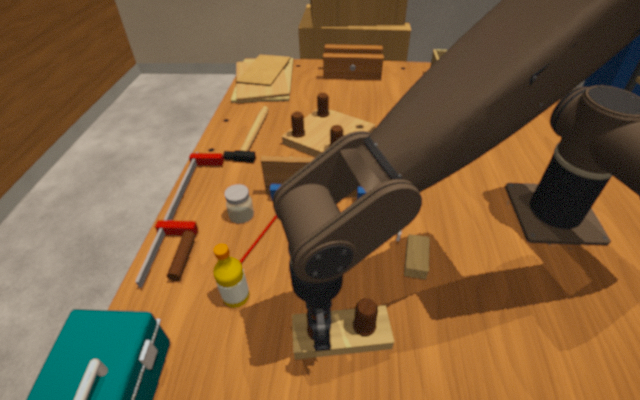

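Request:
apply_moves(motion=[{"dp": [0,0,0],"rotation": [0,0,0],"claw": -1},{"dp": [0,0,0],"rotation": [0,0,0],"claw": -1},{"dp": [0,0,0],"rotation": [0,0,0],"claw": -1},{"dp": [0,0,0],"rotation": [0,0,0],"claw": -1},{"dp": [0,0,0],"rotation": [0,0,0],"claw": -1}])

```text
t: 2.9
ee_pos: [0.5387, 0.3377, 0.2218]
tool_rot: [180.0, 0.2, -170.0]
ft_force: [-0.8, 0.1, 3.4]
grip_width: 0.426
```

Request:
apply_moves(motion=[{"dp": [0,0,0],"rotation": [0,0,0],"claw": -1},{"dp": [0,0,0],"rotation": [0,0,0],"claw": -1},{"dp": [0,0,0],"rotation": [0,0,0],"claw": -1},{"dp": [0,0,0],"rotation": [0,0,0],"claw": -1},{"dp": [0,0,0],"rotation": [0,0,0],"claw": -1}])

```text
t: 3.32
ee_pos: [0.5387, 0.3377, 0.2218]
tool_rot: [180.0, 0.2, -170.0]
ft_force: [-0.0, 0.1, 5.5]
grip_width: 0.433
```

```bash
python3 - <<'E'
from h import *
chain([(.538,.338,.34,190)])
E
```

```text
t 3.32 pos [0.5387 0.3377 0.2218] rot [ 1.7997e+02  1.5000e-01 -1.6996e+02] F [-0.   0.1  5.5] w 0.433 j [ 23.  23. 102.  -0.  54. -77.]
dp [  0.07   0.04 -11.82] rot [-0.    -0.     0.001] len 11.8
```

Request:
apply_moves(motion=[{"dp": [0,0,-1],"rotation": [0,0,0],"claw": -1},{"dp": [0,0,-3.5],"rotation": [0,0,0],"claw": -1},{"dp": [0,0,-6.5],"rotation": [0,0,0],"claw": -1},{"dp": [0,0,-9],"rotation": [0,0,0],"claw": -1},{"dp": [0,0,-10],"rotation": [0,0,0],"claw": -1}])

```text
t: 3.73
ee_pos: [0.5387, 0.3378, 0.3246]
tool_rot: [179.9, 0.3, -170.0]
ft_force: [0.3, 0.2, -0.4]
grip_width: 0.431
```

Request:
apply_moves(motion=[{"dp": [0,0,0],"rotation": [0,0,0],"claw": -1},{"dp": [0,0,0],"rotation": [0,0,0],"claw": -1}])

```text
t: 3.9
ee_pos: [0.5378, 0.3372, 0.3197]
tool_rot: [-180.0, -0.0, -170.0]
ft_force: [-1.3, -1.0, -1.4]
grip_width: 0.434
```

```bash
python3 - <<'E'
from h import *
im=bot.get_image('side');import pickle;pickle.dump(im,open('s4.pkl','wb'))
cv2.imwrite('pics/s4.png',cv2.resize(im['color'][:,:,::-1],None,fx=4,fy=4,interpolation=cv2.INTER_CUBIC)[230*4:370*4,250*4:400*4])
chain([(.538,.338,.34,190)])
E
```

```text
t 3.95 pos [0.5374 0.3371 0.3182] rot [-179.96   -0.18 -169.96] F [-0.1  0.9 -1.6] w 0.428 j [ 23.  16. 100.  -0.  64. -77.]
dp [-0.07  0.08 -2.18] rot [-0.    -0.     0.001] len 2.2
```

View pics/s4.png

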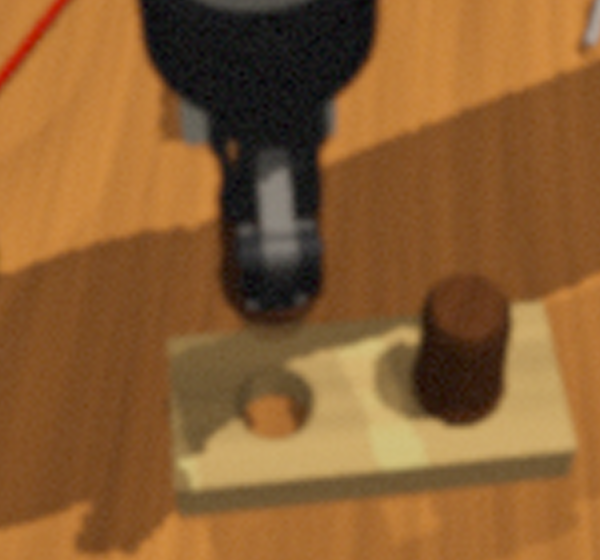

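```bash
python3 - <<'E'
from h import *
import pickle
im=pickle.load(open('s4.pkl','rb'));P=pts(im)
for v in range(290,330,2): print(v,' '.join('%4d'%(1000*P[v,u,2]) for u in range(300,336,1)))
c=cv2.resize(im['color'][285:345,290:345,::-1],None,fx=10,fy=10,interpolation=cv2.INTER_CUBIC)
cv2.imwrite('pics/s4b.png',cv2.convertScaleAbs(c,alpha=1.6))
E
```

```text
290   -1    1    0    0    1  157  166  170  172  193  248  249  249  248  249  248  248  248  249  249  248  247  247  248  248  248  247  249  249  248  249    1    0    0    0    0
292    0    0    1   -2   -1  148  161  164  166  246  249  247  248  248  248  248  248  248  248  248  247  247  247  248  247  247  248  247  246  632  243    2    0    0    0    1
294    0    1    0    0    0  130  155  157  161  243  243  246  247  248  245  246  245  246  246  245  245  247  247  247  246  245  245  245  245  246    0    2    0   -1    0    0
296    0    0    0    0    0  133  148  152  156  158  160  245  243  245  243  243  243  244  243  243  243  243  243  242  243  241  242  240  242  241  132    0    1    0    0    0
298    0    0    0    0    0  133  138  145  149  152  152  237  240  240  238  238  237  236  235  235  235  234  233  233  227  232  231  632  231  230  132   -1   -1    0   -1   -1
300    0    0   -2   -1    0  130  132  139  142  145  201  228  226  226  225  226  225  224  224  222  223  224  221  221  220  220  220  219  219  218  132   -1   -1    0  632  
[... 1879 characters left out ...]
 27   27   26   28   27   27   27   26   26   26   25   25   26   25   26   24   24   26   24   27   28   27   27   26   28   25   25   28   28   25
324   27   26   27   28   29   27   26   25   27   27   27   24   25   23   21   21   17   17   18   16   16   17   19   19   20   25   26   27   26   27   26   28   27   26   26   27
326   28   28   26   25   26   26   25   27   28   27   26   23   22   18   12   12   11   10   10    8    8    9   10   12   14   17   22   26   27   28   28   28   28   27   28   27
328   26   27   26   28   28   29   27   29   28   26   23   16   13    8    7    5    6    3    2    2    2    3    3    4    7    9   11   16   28   27   25   26   27   27   27   28
```

View pics/s4b.png

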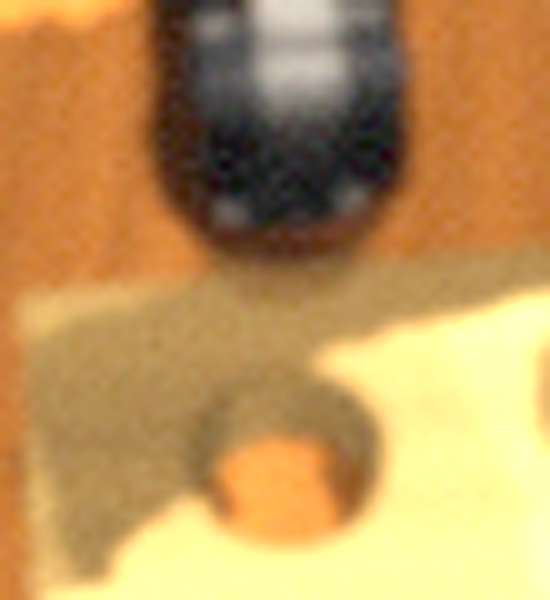

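```bash
python3 - <<'E'
from h import *
import pickle
im=pickle.load(open('s4.pkl','rb'));P=pts(im)
m=np.zeros(P.shape[:2],bool);m[300:317,300:336]=1
for lo,hi in((.1015,.121),(.126,.134),):
    s=m&(P[...,2]>lo)&(P[...,2]<hi);Q=P[s]
    from scipy.optimize import least_squares
    print(lo,len(Q),Q.min(0),Q.max(0),'width along x',np.ptp(Q[:,0]*np.cos(.1)+Q[:,1]*np.sin(.1)))
    f=least_squares(lambda p:np.hypot(Q[:,0]-p[0],Q[:,1]-p[1])-p[2],[.538,.338,.013]);print(f.x,np.std(f.fun))
    v,u=np.nonzero(s)
    for r in sorted(set(v)): print(r,u[v==r].min(),u[v==r].max(),P[r,u[v==r].min()].round(4),P[r,u[v==r].max()].round(4), im['depth'][r,u[v==r].min()])
E
```

```text
0.1015 49 [0.52354153 0.33843134 0.10194502] [0.54818426 0.35110317 0.11334843] width along x 0.025289139994896903
[0.53742244 0.33689398 0.01388839] 0.00039123637939600413
308 327 327 [0.5235 0.3384 0.103 ] [0.5235 0.3384 0.103 ] 0.5804507
309 326 326 [0.5248 0.3429 0.1077] [0.5248 0.3429 0.1077] 0.57399553
310 311 326 [0.5481 0.3462 0.1075] [0.5248 0.3432 0.1051] 0.5731955
311 311 325 [0.5482 0.3461 0.1043] [0.5263 0.3446 0.1042] 0.57539105
312 312 324 [0.5465 0.3473 0.1036] [0.5277 0.3458 0.1032] 0.5749656
313 313 323 [0.5449 0.3481 0.1019] [0.5292 0.3478 0.1035] 0.5754443
314 315 322 [0.5416 0.3499 0.1026] [0.5306 0.3495 0.1032] 0.5734679
0.126 89 [0.51849724 0.34116746 0.12601771] [0.55675127 0.35819495 0.13397508] width along x 0.03824705952278584
[0.53737592 0.33734437 0.01989109] 0.0006909931990544776
300 305 330 [0.5568 0.3427 0.1305] [0.5186 0.3412 0.1323] 0.5605602
301 305 330 [0.5564 0.3452 0.1319] [0.5185 0.3423 0.1313] 0.5577385
302 305 330 [0.5567 0.3446 0.128 ] [0.5185 0.3419 0.1278] 0.5608416
303 306 308 [0.5546 0.3482 0.1313] [0.5514 0.3489 0.1329] 0.55587643
304 306 329 [0.5547 0.3481 0.1282] [0.5198 0.3457 0.1282] 0.55803967
305 307 328 [0.5527 0.3513 0.131 ] [0.5211 0.3494 0.1315] 0.5537022
306 307 328 [0.553  0.3506 0.1268] [0.521  0.3504 0.1304] 0.55706704
307 308 328 [0.5512 0.3527 0.1279] [0.5211 0.3497 0.1262] 0.5546674
308 309 326 [0.5496 0.354  0.1273] [0.5239 0.3529 0.1285] 0.5540591
309 311 325 [0.5464 0.3554 0.1272] [0.5253 0.3536 0.1266] 0.5529686
310 313 321 [0.5433 0.3566 0.1268] [0.5311 0.3565 0.1281] 0.552165
311 318 319 [0.5356 0.3573 0.126 ] [0.5341 0.3577 0.1268] 0.5516732
```

Request:
apply_moves(motion=[{"dp": [0,0,1],"rotation": [0,0,0],"claw": -1},{"dp": [0,0,3.5],"rotation": [0,0,0],"claw": -1},{"dp": [0,0,6],"rotation": [0,0,0],"claw": -1},{"dp": [0,0,8],"rotation": [0,0,0],"claw": -1},{"dp": [0,0,9],"rotation": [0,0,0],"claw": -1}])

```text
t: 4.37
ee_pos: [0.5372, 0.3371, 0.2255]
tool_rot: [-180.0, -0.2, -170.0]
ft_force: [0.7, 1.1, 0.7]
grip_width: 0.432
```

Request:
apply_moves(motion=[{"dp": [0,0,0.5],"rotation": [0,0,0],"claw": -1},{"dp": [0,0,0.8],"rotation": [0,0,0],"claw": -1},{"dp": [0,0,0.9],"rotation": [0,0,0],"claw": -1},{"dp": [0,0,0.9],"rotation": [0,0,0],"claw": -1}])

```text
t: 4.7
ee_pos: [0.5378, 0.3374, 0.2218]
tool_rot: [-179.9, -0.2, -169.9]
ft_force: [-2.2, -0.8, 4.5]
grip_width: 0.425
```

```bash
python3 - <<'E'
from h import *
chain([(.538,.338,.222,190)])
E
```

```text
t 4.7 pos [0.5378 0.3374 0.2218] rot [-179.93   -0.22 -169.94] F [-2.2 -0.8  4.5] w 0.425 j [ 23.  23. 103.  -0.  55. -77.]
dp [-0.03  0.05 -0.02] rot [-0.    -0.     0.001] len 0.1
```

Request:
apply_moves(motion=[{"dp": [0,0,0],"rotation": [0,0,0],"claw": 1},{"dp": [0,0,0],"rotation": [0,0,0],"claw": 1},{"dp": [0,0,0],"rotation": [0,0,0],"claw": 1},{"dp": [0,0,0],"rotation": [0,0,0],"claw": 1},{"dp": [0,0,0],"rotation": [0,0,0],"claw": 1}])

```text
t: 5.12
ee_pos: [0.538, 0.3374, 0.221]
tool_rot: [-180.0, -0.0, -170.0]
ft_force: [0.3, -0.0, -0.1]
grip_width: 0.998
```

Request:
apply_moves(motion=[{"dp": [0,0,-0.5],"rotation": [0,0,0],"claw": 1},{"dp": [0,0,-2.5],"rotation": [0,0,0],"claw": 1},{"dp": [0,0,-5],"rotation": [0,0,0],"claw": 1},{"dp": [0,0,-8],"rotation": [0,0,0],"claw": 1},{"dp": [0,0,-9.5],"rotation": [0,0,0],"claw": 1}])

```text
t: 5.53
ee_pos: [0.5388, 0.3377, 0.3205]
tool_rot: [179.9, 0.3, -170.0]
ft_force: [0.4, 1.4, 0.9]
grip_width: 0.999
```

Request:
apply_moves(motion=[{"dp": [1.5,0,-0.3],"rotation": [0,0,0],"claw": 1},{"dp": [4,0,-0.3],"rotation": [0,0,0],"claw": 1},{"dp": [6.5,0,-0.3],"rotation": [0,0,0],"claw": 1},{"dp": [7.85,0,-0.3],"rotation": [0,0,0],"claw": 1},{"dp": [7.85,0,-0.3],"rotation": [0,0,0],"claw": 1}])

```text
t: 5.95
ee_pos: [0.4585, 0.3235, 0.3192]
tool_rot: [-180.0, -0.1, -169.9]
ft_force: [-0.1, 0.0, -1.1]
grip_width: 0.996
```

```bash
python3 - <<'E'
from h import *
im=bot.get_image('side');save(im,'side5.png')
chain([(.4602,.323,.22,190)])
E
```

```text
t 6.0 pos [0.4599 0.3237 0.3196] rot [ 1.8000e+02  2.0000e-02 -1.6991e+02] F [ 0.1  0.1 -0.2] w 0.997 j [ 25.   7. 110.  -0.  62. -75.]
dp [-0.02 -0.08  9.96] rot [-0.    -0.     0.002] len 10.0
```

View pics/side5.png

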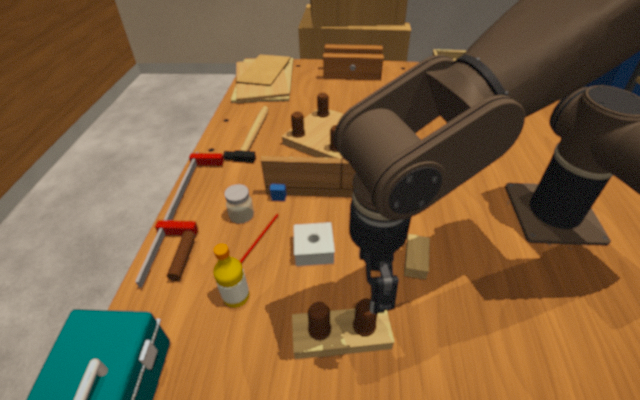

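Request:
apply_moves(motion=[{"dp": [0,0,1.5],"rotation": [0,0,0],"claw": 1},{"dp": [0,0,4],"rotation": [0,0,0],"claw": 1},{"dp": [0,0,7],"rotation": [0,0,0],"claw": 1},{"dp": [0,0,9],"rotation": [0,0,0],"claw": 1},{"dp": [0,0,9.9],"rotation": [0,0,0],"claw": 1}])

```text
t: 6.42
ee_pos: [0.4607, 0.3232, 0.2171]
tool_rot: [-179.9, -0.3, -170.0]
ft_force: [-0.7, -0.8, -0.1]
grip_width: 1.002
```

Request:
apply_moves(motion=[{"dp": [0,0,0],"rotation": [0,0,0],"claw": 1},{"dp": [0,0,0],"rotation": [0,0,0],"claw": -1},{"dp": [0,0,0],"rotation": [0,0,0],"claw": -1},{"dp": [0,0,0],"rotation": [0,0,0],"claw": -1},{"dp": [0,0,0],"rotation": [0,0,0],"claw": -1}])

```text
t: 6.83
ee_pos: [0.4615, 0.3241, 0.2219]
tool_rot: [179.9, 0.2, -170.0]
ft_force: [0.2, 1.2, 1.3]
grip_width: 0.454
```

Request:
apply_moves(motion=[{"dp": [0,0,0],"rotation": [0,0,0],"claw": -1},{"dp": [0,0,0],"rotation": [0,0,0],"claw": -1},{"dp": [0,0,0],"rotation": [0,0,0],"claw": -1},{"dp": [0,0,0],"rotation": [0,0,0],"claw": -1},{"dp": [0,0,0],"rotation": [0,0,0],"claw": -1}])

```text
t: 7.25
ee_pos: [0.4616, 0.3242, 0.2222]
tool_rot: [180.0, 0.2, -170.0]
ft_force: [0.5, 0.0, 6.0]
grip_width: 0.432
```

Request:
apply_moves(motion=[{"dp": [0,0,-0.5],"rotation": [0,0,0],"claw": -1},{"dp": [0,0,-2.5],"rotation": [0,0,0],"claw": -1},{"dp": [0,0,-5.5],"rotation": [0,0,0],"claw": -1},{"dp": [0,0,-8.5],"rotation": [0,0,0],"claw": -1},{"dp": [0,0,-10],"rotation": [0,0,0],"claw": -1}])

```text
t: 7.67
ee_pos: [0.4612, 0.324, 0.3238]
tool_rot: [179.9, 0.2, -170.0]
ft_force: [1.4, 1.1, -0.1]
grip_width: 0.427
```

Request:
apply_moves(motion=[{"dp": [0,0,0],"rotation": [0,0,0],"claw": -1},{"dp": [0,0,0],"rotation": [0,0,0],"claw": -1}])

```text
t: 7.83
ee_pos: [0.4606, 0.3237, 0.3206]
tool_rot: [180.0, 0.1, -170.0]
ft_force: [-0.3, 0.3, -0.9]
grip_width: 0.429
```

```bash
cat >> h.py <<'E'
from scipy.optimize import least_squares
def ten(im,c,tip):
    P=pts(im)
    for lo,hi in((tip+.003,tip+.021),(tip+.025,tip+.032)):
        s=(np.hypot(P[...,0]-c[0],P[...,1]-c[1])<.026)&(P[...,2]>lo)&(P[...,2]<hi);Q=P[s]
        if len(Q)<8: print('few',len(Q));continue
        f=least_squares(lambda p:np.hypot(Q[:,0]-p[0],Q[:,1]-p[1])-p[2],[*c,.013],loss='soft_l1',f_scale=.001);print('fit',lo,len(Q),f.x.round(4),np.std(f.fun).round(5),'zmin',Q[:,2].min())
E
python3 - <<'E'
from h import *
im=bot.get_image('side');save(im,'side6.png')
chain([(.4602,.323,.32,190)])
p=bot.state()['ee_pos']; ten(im,p[:2],p[2]-.2188)
E
```

```text
t 7.88 pos [0.4602 0.3234 0.319 ] rot [-1.7997e+02 -1.1000e-01 -1.6996e+02] F [ 0.5  0.1 -1. ] w 0.431 j [ 25.   7. 110.  -0.  62. -75.]
dp [ 0.01 -0.04 -0.1 ] rot [-0.    -0.     0.001] len 0.1
fit 0.10315629220248335 19 [0.4599 0.3235 0.0105] 0.00038 zmin 0.10395986248414979
fit 0.12515629220248334 52 [0.4596 0.3232 0.0206] 0.00044 zmin 0.1263285666533347
```

View pics/side6.png

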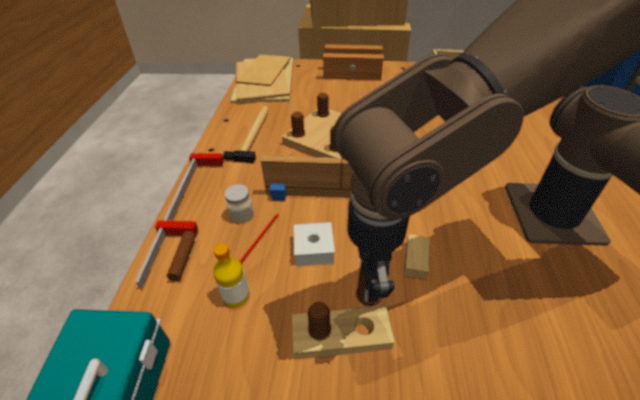

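```bash
python3 - <<'E'
from h import *
chain([(.51,.235,.32,190),(.566,.1417,.30,190)])
E
```

```text
t 7.88 pos [0.4602 0.3234 0.319 ] rot [-1.7997e+02 -1.1000e-01 -1.6996e+02] F [ 0.5  0.1 -1. ] w 0.431 j [ 25.   7. 110.  -0.  62. -75.]
dp [-3.36 -9.58 -0.1 ] rot [-0.    -0.     0.001] len 10.1
dp [ -3.89 -10.16   2.  ] rot [0. 0. 0.] len 11.1
```

Request:
apply_moves(motion=[{"dp": [-0.5,-1.4,0],"rotation": [0,0,0],"claw": -1},{"dp": [-1.2,-3.4,0],"rotation": [0,0,0],"claw": -1},{"dp": [-1.9,-5.4,0],"rotation": [0,0,0],"claw": -1},{"dp": [-2.6,-7.5,0],"rotation": [0,0,0],"claw": -1},{"dp": [-3.36,-9.58,0],"rotation": [0,0,0],"claw": -1}])

```text
t: 8.3
ee_pos: [0.51, 0.2342, 0.3171]
tool_rot: [-180.0, -0.3, -169.9]
ft_force: [0.3, 0.1, -0.4]
grip_width: 0.435
```

Request:
apply_moves(motion=[{"dp": [-1,-2.6,0.5],"rotation": [0,0,0],"claw": -1},{"dp": [-2,-5.2,1],"rotation": [0,0,0],"claw": -1},{"dp": [-3,-7.8,1.5],"rotation": [0,0,0],"claw": -1},{"dp": [-3.7,-9.6,2],"rotation": [0,0,0],"claw": -1},{"dp": [-3.9,-10.2,2],"rotation": [0,0,0],"claw": -1}])

```text
t: 8.72
ee_pos: [0.5668, 0.1392, 0.2962]
tool_rot: [-180.0, -0.4, -170.1]
ft_force: [-0.5, 0.2, -0.9]
grip_width: 0.432
```

Request:
apply_moves(motion=[{"dp": [0,0,0],"rotation": [0,0,0],"claw": -1},{"dp": [0,0,0],"rotation": [0,0,0],"claw": -1},{"dp": [0,0,0],"rotation": [0,0,0],"claw": -1}])

```text
t: 8.97
ee_pos: [0.5661, 0.1425, 0.2995]
tool_rot: [180.0, -0.1, -169.9]
ft_force: [0.2, -0.3, -0.3]
grip_width: 0.426
```

```bash
python3 - <<'E'
from h import *
im=bot.get_image('side');import pickle;pickle.dump(im,open('s7.pkl','wb'))
cv2.imwrite('pics/s7.png',cv2.resize(im['color'][190:280,270:370,::-1],None,fx=6,fy=6,interpolation=cv2.INTER_CUBIC))
chain([(.566,.1417,.28,190)])
p=bot.state()['ee_pos']; ten(im,p[:2],p[2]-.219)
E
```

```text
t 9.02 pos [0.5661 0.1427 0.2999] rot [ 1.7998e+02 -5.0000e-02 -1.6988e+02] F [ 0.3  0.5 -0.1] w 0.43 j [  4.  11. 108.   0.  61. -96.]
dp [ 0.03 -0.09  1.99] rot [-0.    -0.     0.002] len 2.0
fit 0.08390330703359064 33 [0.5631 0.1429 0.0102] 0.00043 zmin 0.08416963844775127
fit 0.10590330703359063 74 [0.5633 0.1424 0.0202] 0.0009 zmin 0.105913823479867
```

View pics/s7.png

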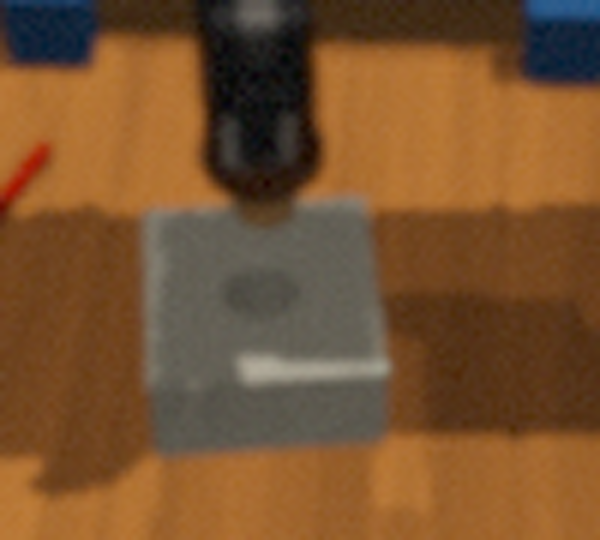

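```bash
python3 - <<'E'
from h import *
import pickle
im=pickle.load(open('s7.pkl','rb'));P=pts(im)
tip=.0809
for v in range(216,230):
    row=[(u,*P[v,u]) for u in range(295,335) if np.hypot(P[v,u,0]-.565,P[v,u,1]-.143)<.03 and P[v,u,2]>.07]
    if row: print(v,row[0][0],row[-1][0],'mid x %.4f'%((row[0][1]+row[-1][1])/2),'z %.3f'%np.median([r[3] for r in row]),'w %.4f'%(row[0][1]-row[-1][1]))
print(plane(im,[(313.9,225)],tip), plane(im,[(313.1,238.1)],.04))
g=im['color'][225:250,295:330].astype(int).sum(2)
# bore darkness centroid
G=cv2.cvtColor(im['color'],cv2.COLOR_RGB2GRAY)[228:248,302:326]
m=(G<G.max()*0)|False
m=(P[228:248,302:326,2]<.033)
v,u=np.nonzero(m);print('bore px',u.mean()+302,v.mean()+228,len(u),plane(im,[(u.mean()+302,v.mean()+228)],.04))
# block sides by depth
s=(abs(P[...,2]-.04)<.004)&(np.hypot(P[...,0]-.566,P[...,1]-.143)<.07)
k=np.argwhere(s)[:,::-1]
X=plane(im,k,.04)[:,:2]*1000
print(cv2.minAreaRect(X.astype(np.float32)), 'depth pts rect',cv2.minAreaRect((P[s][:,:2]*1000).astype(np.float32)))
im2=bot.get_image('top');pickle.dump(im2,open('t7.pkl','wb'))
cv2.imwrite('pics/t7.png',cv2.resize(im2['color'][140:260,170:350,::-1],None,fx=4,fy=4,interpolation=cv2.INTER_CUBIC))
E
```

```text
216 303 324 mid x 0.5630 z 0.117 w 0.0406
217 304 324 mid x 0.5620 z 0.116 w 0.0384
218 304 323 mid x 0.5628 z 0.116 w 0.0366
219 304 323 mid x 0.5627 z 0.114 w 0.0369
220 305 322 mid x 0.5625 z 0.112 w 0.0327
221 306 321 mid x 0.5622 z 0.111 w 0.0288
222 307 320 mid x 0.5622 z 0.109 w 0.0252
223 309 319 mid x 0.5629 z 0.107 w 0.0197
224 309 319 mid x 0.5631 z 0.092 w 0.0199
225 309 319 mid x 0.5631 z 0.088 w 0.0198
226 310 318 mid x 0.5628 z 0.087 w 0.0159
227 311 317 mid x 0.5626 z 0.084 w 0.0120
[[0.56348918 0.14440158 0.0809    ]] [[0.56647021 0.14442595 0.04      ]]
bore px 313.5882352941176 238.88235294117646 68 [[0.56525486 0.14645844 0.04      ]]
((565.4763793945312, 145.03367614746094), (79.71601867675781, 83.0580825805664), 8.83774185180664) depth pts rect ((565.724609375, 142.8780517578125), (80.07312774658203, 82.1474838256836), 8.724627494812012)
```

View pics/t7.png

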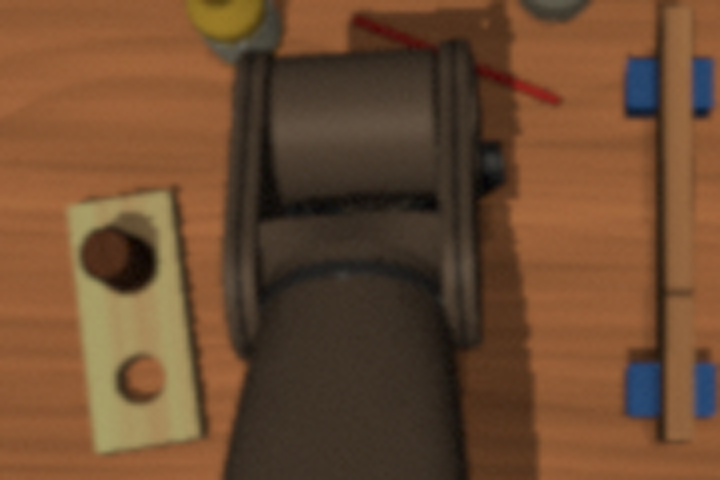

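Request:
apply_moves(motion=[{"dp": [-0.1,-0.02,0.5],"rotation": [0,0,0],"claw": -1},{"dp": [-0.22,-0.04,1.3],"rotation": [0,0,0],"claw": -1},{"dp": [-0.22,-0.04,2.3],"rotation": [0,0,0],"claw": -1},{"dp": [-0.22,-0.04,2.6],"rotation": [0,0,0],"claw": -1},{"dp": [-0.22,-0.04,2.6],"rotation": [0,0,0],"claw": -1}])

```text
t: 9.48
ee_pos: [0.5682, 0.1416, 0.272]
tool_rot: [180.0, -0.2, -170.0]
ft_force: [-1.0, 0.7, -1.3]
grip_width: 0.432
```

Request:
apply_moves(motion=[{"dp": [0,0,0],"rotation": [0,0,0],"claw": -1},{"dp": [0,0,0],"rotation": [0,0,0],"claw": -1}])

```text
t: 9.65
ee_pos: [0.5691, 0.1416, 0.2743]
tool_rot: [-180.0, 0.0, -170.0]
ft_force: [0.2, 0.6, 0.1]
grip_width: 0.428
```

```bash
python3 - <<'E'
from h import *
im=bot.get_image('side');import pickle;pickle.dump(im,open('s8.pkl','wb'))
cv2.imwrite('pics/s8.png',cv2.resize(im['color'][190:280,270:370,::-1],None,fx=6,fy=6,interpolation=cv2.INTER_CUBIC))
chain([(.5683,.143,.234,190)])
p=bot.state()['ee_pos']; ten(im,p[:2],p[2]-.219)
P=pts(im)
for v in range(220,240):
    row=[(u,*P[v,u]) for u in range(295,335) if np.hypot(P[v,u,0]-.565,P[v,u,1]-.143)<.03 and P[v,u,2]>.052]
    if row: print(v,row[0][0],row[-1][0],'mid x %.4f'%((row[0][1]+row[-1][1])/2),'z %.3f'%np.median([r[3] for r in row]),'w %.4f'%(row[0][1]-row[-1][1]))
E
```

```text
t 9.7 pos [0.5692 0.1416 0.2746] rot [-1.8000e+02  4.0000e-02 -1.6997e+02] F [ 0.9 -0.1 -1.4] w 0.431 j [  4.  13. 109.   0.  58. -96.]
dp [0.06 0.16 4.06] rot [-0.    -0.     0.001] len 4.1
fit 0.05855924372263352 28 [0.5669 0.1415 0.0106] 0.00073 zmin 0.05859843788164376
fit 0.08055924372263351 57 [0.5668 0.1417 0.0201] 0.00081 zmin 0.08125332005006447
220 303 322 mid x 0.5660 z 0.117 w 0.0363
221 303 322 mid x 0.5658 z 0.110 w 0.0367
222 303 322 mid x 0.5660 z 0.107 w 0.0374
223 303 322 mid x 0.5659 z 0.100 w 0.0374
224 302 322 mid x 0.5671 z 0.098 w 0.0399
225 303 322 mid x 0.5658 z 0.093 w 0.0373
226 303 322 mid x 0.5657 z 0.092 w 0.0374
227 303 321 mid x 0.5664 z 0.089 w 0.0357
228 304 321 mid x 0.5654 z 0.087 w 0.0335
229 305 320 mid x 0.5652 z 0.086 w 0.0295
230 306 318 mid x 0.5659 z 0.085 w 0.0236
231 308 318 mid x 0.5649 z 0.080 w 0.0177
232 308 318 mid x 0.5661 z 0.066 w 0.0196
233 308 317 mid x 0.5670 z 0.064 w 0.0186
234 309 317 mid x 0.5657 z 0.060 w 0.0163
235 310 315 mid x 0.5666 z 0.058 w 0.0103
```

View pics/s8.png

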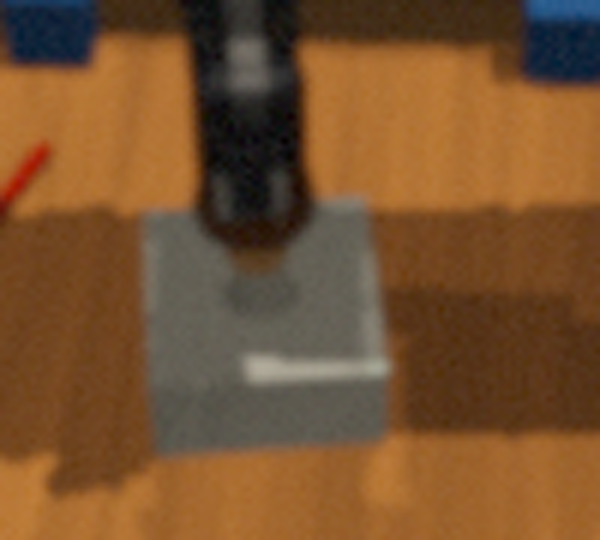

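Request:
apply_moves(motion=[{"dp": [0.02,0.1,0.3],"rotation": [0,0,0],"claw": -1},{"dp": [0.02,0.1,0.8],"rotation": [0,0,0],"claw": -1},{"dp": [0.02,0.1,1.2],"rotation": [0,0,0],"claw": -1},{"dp": [0.02,0.1,1.5],"rotation": [0,0,0],"claw": -1},{"dp": [0.02,0.1,1.5],"rotation": [0,0,0],"claw": -1}])

```text
t: 10.12
ee_pos: [0.5682, 0.1425, 0.258]
tool_rot: [180.0, -0.1, -170.0]
ft_force: [0.2, -0.4, -1.8]
grip_width: 0.433
```

Request:
apply_moves(motion=[{"dp": [0,0,0.2],"rotation": [0,0,0],"claw": -1},{"dp": [0,0,0.4],"rotation": [0,0,0],"claw": -1},{"dp": [0,0,0.6],"rotation": [0,0,0],"claw": -1},{"dp": [0,0,0.6],"rotation": [0,0,0],"claw": -1}])

```text
t: 10.45
ee_pos: [0.5685, 0.1425, 0.2527]
tool_rot: [180.0, -0.0, -170.0]
ft_force: [0.3, -0.4, -0.6]
grip_width: 0.434
```

```bash
python3 - <<'E'
from h import *
chain([(.5683,.143,.234,190)])
E
```

```text
t 10.45 pos [0.5685 0.1425 0.2527] rot [ 1.8000e+02 -4.0000e-02 -1.6996e+02] F [ 0.3 -0.4 -0.6] w 0.434 j [  4.  15. 109.  -0.  56. -96.]
dp [0.01 0.05 1.87] rot [-0.    -0.     0.001] len 1.9
```

Request:
apply_moves(motion=[{"dp": [0,0,0.3],"rotation": [0,0,0],"claw": -1},{"dp": [0,0,0.6],"rotation": [0,0,0],"claw": -1},{"dp": [0,0,0.9],"rotation": [0,0,0],"claw": -1},{"dp": [0,0,1.2],"rotation": [0,0,0],"claw": -1},{"dp": [0,0,1.2],"rotation": [0,0,0],"claw": -1}])

```text
t: 10.87
ee_pos: [0.5683, 0.1425, 0.2402]
tool_rot: [180.0, -0.1, -170.0]
ft_force: [0.0, 0.2, -1.1]
grip_width: 0.433
```

Request:
apply_moves(motion=[{"dp": [0,0,0.2],"rotation": [0,0,0],"claw": -1},{"dp": [0,0,0.4],"rotation": [0,0,0],"claw": -1},{"dp": [0,0,0.6],"rotation": [0,0,0],"claw": -1},{"dp": [0,0,0.7],"rotation": [0,0,0],"claw": -1},{"dp": [0,0,0.7],"rotation": [0,0,0],"claw": -1}])

```text
t: 11.28
ee_pos: [0.5687, 0.1425, 0.2343]
tool_rot: [-180.0, 0.0, -170.0]
ft_force: [0.7, -0.2, -0.2]
grip_width: 0.426
```

```bash
python3 - <<'E'
from h import *
chain([(.5683,.143,.234,190)])
im=bot.get_image('side')
cv2.imwrite('pics/s9.png',cv2.resize(im['color'][190:280,270:370,::-1],None,fx=6,fy=6,interpolation=cv2.INTER_CUBIC))
P=pts(im);p=bot.state()['ee_pos'];ten(im,(p[0]-.002,p[1]),.012)
E
```

```text
t 11.28 pos [0.5687 0.1425 0.2343] rot [-180.      0.   -169.97] F [ 0.7 -0.2 -0.2] w 0.426 j [  4.  17. 109.   0.  54. -96.]
dp [0.03 0.05 0.03] rot [-0.    -0.     0.001] len 0.1
few 0
fit 0.037000000000000005 119 [0.5667 0.1404 0.0238] 0.00174 zmin 0.03724110194063723
```

View pics/s9.png

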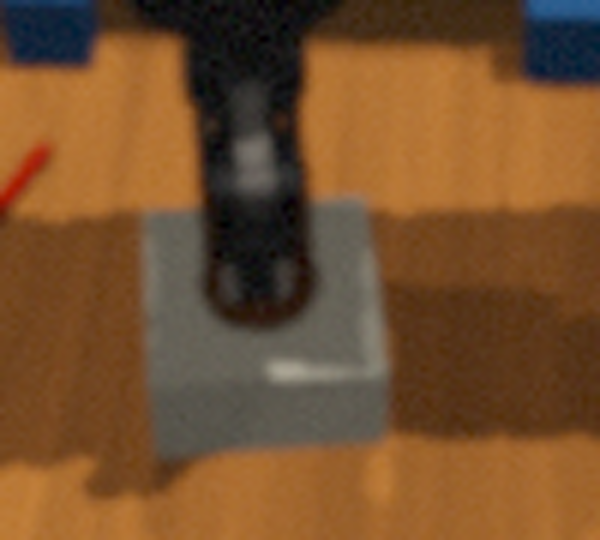

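Request:
apply_moves(motion=[{"dp": [0,0,0.1],"rotation": [0,0,0],"claw": -1},{"dp": [0,0,0.2],"rotation": [0,0,0],"claw": -1},{"dp": [0,0,0.3],"rotation": [0,0,0],"claw": -1},{"dp": [0,0,0.3],"rotation": [0,0,0],"claw": -1}])

```text
t: 11.67
ee_pos: [0.5691, 0.1427, 0.2342]
tool_rot: [-180.0, -0.1, -169.9]
ft_force: [-6.6, -1.5, 12.5]
grip_width: 0.427
```

Request:
apply_moves(motion=[{"dp": [0,0,0.1],"rotation": [0,0,0],"claw": -1},{"dp": [0,0,0.2],"rotation": [0,0,0],"claw": -1},{"dp": [0,0,0.3],"rotation": [0,0,0],"claw": -1},{"dp": [0,0,0.3],"rotation": [0,0,0],"claw": -1},{"dp": [0,0,0.3],"rotation": [0,0,0],"claw": -1}])

```text
t: 12.08
ee_pos: [0.5695, 0.1428, 0.2342]
tool_rot: [-180.0, -0.1, -169.9]
ft_force: [-13.6, -1.5, 26.7]
grip_width: 0.428
```

```bash
python3 - <<'E'
from h import *
chain([(.5683,.143,.40,190)])
im=bot.get_image('side');import pickle;pickle.dump(im,open('s10.pkl','wb'))
P=pts(im)
for v in range(232,250): print(v,' '.join('%3d'%(1000*P[v,u,2]) for u in range(298,330)))
E
```

```text
t 12.08 pos [0.5695 0.1428 0.2342] rot [-1.7997e+02 -1.4000e-01 -1.6991e+02] F [-13.6  -1.5  26.7] w 0.428 j [  4.  17. 109.  -0.  54. -96.]
dp [  0.11   0.04 -16.58] rot [-0.    -0.     0.001] len 16.6
232  40  40  38  40  38  38  63  70 113 118 120 116 115 114 113 113 114 113 113 116 114 114  69  65  56  39  38  38  38  37  37  40
233  37  39  38  37  38  38  60  66  70 114 116 112 111 112 111 110 110 109 110 111 110 109  66  63  54  37  39  41  40  39  39  39
234  38  40  41  39  39  40  57  64  65 110 109  88  90  87  87  87  88  87  86  79  78  67  64  59  55  44  39  38  40  39  37  40
235  37  38  39  38  38  40  53  59  64  78  78  86  84  84  84  82  84  84  83  76  76  62  61  56  52  45  40  40  38  35  39  38
236  39  40  39  41  38  40  47  57  59  74  74  80  83  83  83  83  82  82  79  71  71  60  56  54  50  46  38  38  38  39  37  39
237  39  37  39  39  39  39  47  54  56  73  72  73  79  78  78  75  78  79  76  70  67  56  55  52  46  46  39  38  37  41  40  39
238  39  39  38  39  39  39  45  49  53  55  70  68  76  76  72  74  74  75  75  65  66  54  52  48  46  
[... 778 characters left out ...]
  39  37  39  40  39  39  39  39  39  38
245  38  39  40  39  42  37  37  39  39  38  40  38  37  40  41  40  40  39  35  38  39  40  39  39  38  39  40  38  40  39  42  39
246  37  40  39  38  38  39  38  40  39  39  37  38  39  41  39  38  39  40  39  38  38  39  40  41  38  39  38  40  40  40  37  36
247  38  37  39  39  38  37  39  39  36  39  39  39  39  41  38  36  37  39  39  38  38  39  39  37  40  39  39  39  39  39  38  39
248  38  39  39  39  38  40  40  39  38  40  38  40  37  39  37  37  42  38  38  39  39  39  39 632  39  39  39  38  37  38  39  39
249  40  38  40  36  38  39  39 632  39  39  37  38  39  39  39  38  38  38  38  38  39  38  39  39  40  40  39  40  37  42  40  36
```

Request:
apply_moves(motion=[{"dp": [0,0,-0.3],"rotation": [0,0,0],"claw": -1},{"dp": [0,0,-0.6],"rotation": [0,0,0],"claw": -1},{"dp": [0,0,-1.4],"rotation": [0,0,0],"claw": -1},{"dp": [0,0,-2.4],"rotation": [0,0,0],"claw": -1},{"dp": [0,0,-3.6],"rotation": [0,0,0],"claw": -1}])

```text
t: 12.55
ee_pos: [0.5684, 0.1425, 0.2641]
tool_rot: [180.0, -0.1, -170.0]
ft_force: [-0.3, -0.5, -0.5]
grip_width: 0.433
```

Request:
apply_moves(motion=[{"dp": [0,0,-2],"rotation": [0,0,0],"claw": -1},{"dp": [0,0,-4.5],"rotation": [0,0,0],"claw": -1},{"dp": [0,0,-7.5],"rotation": [0,0,0],"claw": -1},{"dp": [0,0,-10.5],"rotation": [0,0,0],"claw": -1},{"dp": [0,0,-12],"rotation": [0,0,0],"claw": -1}])

```text
t: 12.97
ee_pos: [0.5693, 0.1426, 0.3898]
tool_rot: [-180.0, 0.4, -170.0]
ft_force: [1.3, 0.2, -0.2]
grip_width: 0.431
```

Request:
apply_moves(motion=[{"dp": [0,0,0],"rotation": [0,0,0],"claw": -1},{"dp": [0,0,0],"rotation": [0,0,0],"claw": -1}])

```text
t: 13.13
ee_pos: [0.5687, 0.1425, 0.3857]
tool_rot: [-180.0, 0.2, -170.0]
ft_force: [-0.2, 0.2, -0.5]
grip_width: 0.43
```

```bash
python3 - <<'E'
from h import *
import pickle
chain([(.474,-.306,.38,190)])
s0=pickle.load(open('side0.pkl','rb'))
def proj(im,X):
    d=rot(im['orientation']).T@(np.array(X)-im['origin']);s=d[:2]/d[2];s=s*(1+im['k1']*(s@s));return s*[im['fx'],im['fy']]+[im['cx'],im['cy']]
print(proj(s0,(.472,-.306,.028)))
cv2.imwrite('pics/s0m.png',cv2.resize(s0['color'][85:175,270:390,::-1],None,fx=6,fy=6,interpolation=cv2.INTER_CUBIC))
im=bot.get_image('side');p=bot.state()['ee_pos'];ten(im,(p[0]-.002,p[1]),p[2]-.219)
save(im,'side11.png')
E
```

```text
t 13.13 pos [0.5687 0.1425 0.3857] rot [-1.7998e+02  1.6000e-01 -1.6996e+02] F [-0.2  0.2 -0.5] w 0.43 j [  4.   6. 104.   0.  69. -96.]
dp [ 17.14 -42.52   0.57] rot [ 0.    -0.     0.001] len 45.8
[359.38284094 125.65487065]
fit 0.16765659888365672 63 [0.5668 0.1426 0.0105] 0.00072 zmin 0.16778957730244537
fit 0.1896565988836567 51 [0.5669 0.1419 0.0208] 0.00077 zmin 0.19048981383199548
```

View pics/s0m.png

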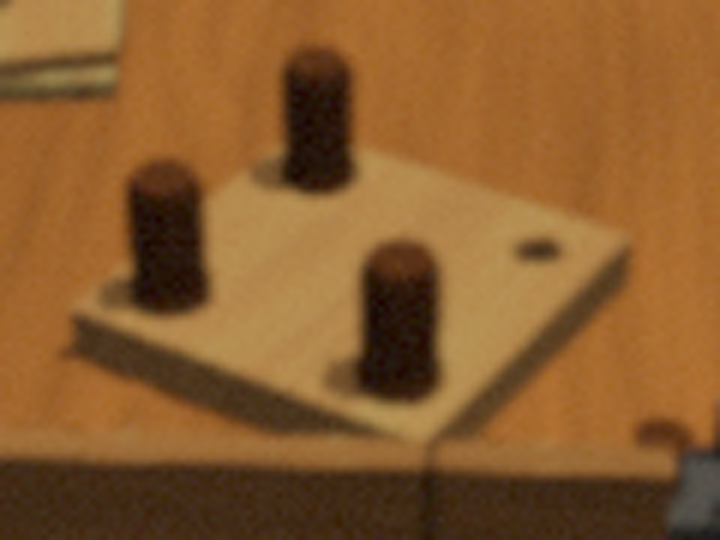

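View pics/side11.png

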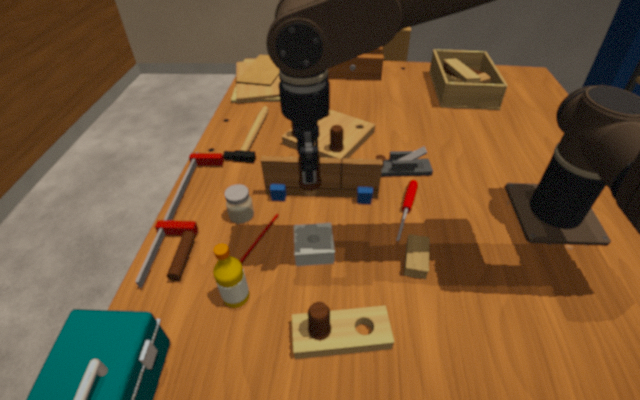

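Request:
apply_moves(motion=[{"dp": [0.6,-1.5,0],"rotation": [0,0,0],"claw": -1},{"dp": [1.6,-4,0],"rotation": [0,0,0],"claw": -1},{"dp": [2.8,-7,0],"rotation": [0,0,0],"claw": -1},{"dp": [4,-10,0],"rotation": [0,0,0],"claw": -1},{"dp": [5.2,-13,0],"rotation": [0,0,0],"claw": -1}])

```text
t: 13.6
ee_pos: [0.539, 0.0045, 0.3813]
tool_rot: [179.9, -0.3, -169.9]
ft_force: [0.4, 0.4, -1.2]
grip_width: 0.429
```

Request:
apply_moves(motion=[{"dp": [1.2,-3,0],"rotation": [0,0,0],"claw": -1},{"dp": [2.4,-6,0],"rotation": [0,0,0],"claw": -1},{"dp": [3.6,-9,0],"rotation": [0,0,0],"claw": -1},{"dp": [4.8,-12,0],"rotation": [0,0,0],"claw": -1},{"dp": [6,-15,0],"rotation": [0,0,0],"claw": -1}])

```text
t: 14.02
ee_pos: [0.506, -0.1539, 0.3815]
tool_rot: [179.8, -0.2, -170.0]
ft_force: [1.3, -1.0, -1.2]
grip_width: 0.433
```

Request:
apply_moves(motion=[{"dp": [1.2,-3,0],"rotation": [0,0,0],"claw": -1},{"dp": [2.4,-6,0],"rotation": [0,0,0],"claw": -1},{"dp": [3.6,-9,0],"rotation": [0,0,0],"claw": -1},{"dp": [4.8,-12,0],"rotation": [0,0,0],"claw": -1},{"dp": [5.5,-13.6,0],"rotation": [0,0,0],"claw": -1}])

```text
t: 14.43
ee_pos: [0.4754, -0.2988, 0.3814]
tool_rot: [179.8, -0.2, -170.1]
ft_force: [-0.6, -0.1, -0.8]
grip_width: 0.428
```

Request:
apply_moves(motion=[{"dp": [0.3,-0.7,0],"rotation": [0,0,0],"claw": -1},{"dp": [0.4,-0.9,0],"rotation": [0,0,0],"claw": -1},{"dp": [0.4,-0.9,0],"rotation": [0,0,0],"claw": -1},{"dp": [0.4,-0.9,0],"rotation": [0,0,0],"claw": -1}])

```text
t: 14.77
ee_pos: [0.4745, -0.3047, 0.3833]
tool_rot: [179.9, -0.0, -169.9]
ft_force: [-0.2, 0.2, -0.7]
grip_width: 0.432
```

```bash
python3 - <<'E'
from h import *
import pickle
im=bot.get_image('side');t=bot.get_image('top')
chain([(.474,-.306,.257,190)])
p=bot.state()['ee_pos'];ten(im,(p[0],p[1]),p[2]-.219)
save(im,'side12.png');save(t,'top12.png')
E
```

```text
t 14.87 pos [ 0.4747 -0.3045  0.3839] rot [ 1.7996e+02 -1.0000e-02 -1.6987e+02] F [ 0.  -0.5 -1.2] w 0.431 j [ -43.    4.  107.    0.   69. -143.]
dp [ 0.09 -0.14 12.69] rot [ 0.    -0.     0.002] len 12.7
fit 0.1678957626369891 41 [ 0.4731 -0.3038  0.0105] 0.00106 zmin 0.16807971988273085
fit 0.1898957626369891 43 [ 0.473  -0.3031  0.0195] 0.00157 zmin 0.19029858405694322
```

View pics/side12.png

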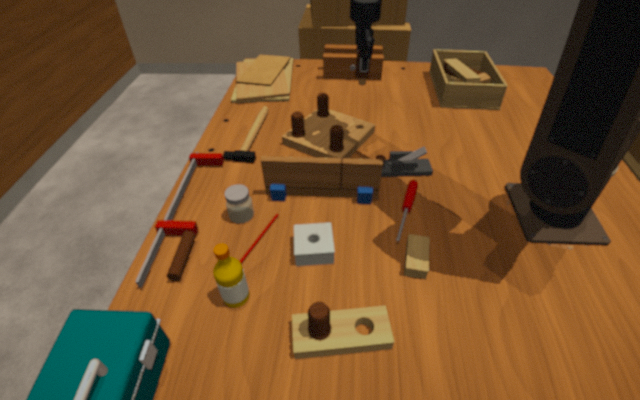

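View pics/top12.png

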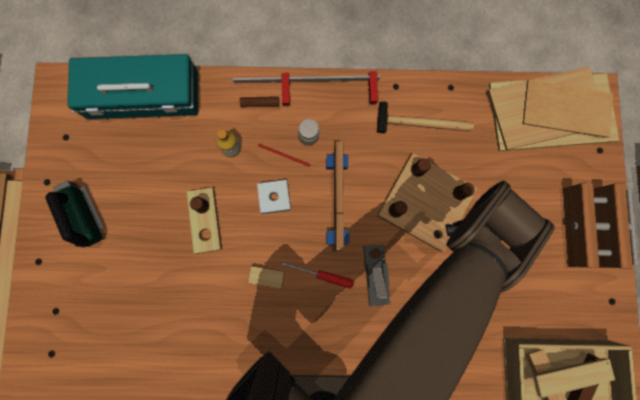

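Request:
apply_moves(motion=[{"dp": [0,0,1],"rotation": [0,0,0],"claw": -1},{"dp": [0.05,-0.07,3.5],"rotation": [0,0,0],"claw": -1},{"dp": [0.1,-0.15,6.5],"rotation": [0,0,0],"claw": -1},{"dp": [0.1,-0.15,9.5],"rotation": [0,0,0],"claw": -1},{"dp": [0.1,-0.15,11],"rotation": [0,0,0],"claw": -1}])

```text
t: 15.28
ee_pos: [0.4726, -0.3055, 0.2696]
tool_rot: [179.7, -0.2, -169.9]
ft_force: [-0.7, 0.6, -1.6]
grip_width: 0.434
```

Request:
apply_moves(motion=[{"dp": [0,0,0],"rotation": [0,0,0],"claw": -1},{"dp": [0,0,0],"rotation": [0,0,0],"claw": -1},{"dp": [0,0,0],"rotation": [0,0,0],"claw": -1},{"dp": [0,0,0],"rotation": [0,0,0],"claw": -1}])

```text
t: 15.62
ee_pos: [0.4743, -0.3077, 0.2764]
tool_rot: [-179.8, 0.1, -169.9]
ft_force: [-0.2, -0.4, -0.8]
grip_width: 0.433
```

```bash
python3 - <<'E'
from h import *
import pickle
im=bot.get_image('side');t=bot.get_image('top')
pickle.dump((im,t),open('m13.pkl','wb'))
chain([(.474,-.306,.257,190)])
p=bot.state()['ee_pos'];ten(im,(p[0]-.002,p[1]),p[2]-.219)
P=pts(im)
m=(np.hypot(P[...,0]-.472,P[...,1]+.306)<.1)&(abs(P[...,2]-.028)<.008);print('stand top z in side depth',np.median(P[m][:,2]))
s0=pickle.load(open('side0.pkl','rb'));P0=pts(s0)
for n,Q in(('now',P),('0',P0)):
    for v in range(122,131): print(n,v,' '.join('%3d'%(1000*Q[v,u,2]) for u in range(348,374)))
print('hole S ray',plane(s0,[(359.2,126.2)],.028))
cv2.imwrite('pics/s13.png',cv2.resize(im['color'][65:165,290:400,::-1],None,fx=6,fy=6,interpolation=cv2.INTER_CUBIC))
cv2.imwrite('pics/t13.png',cv2.resize(t['color'][180:280,380:520,::-1],None,fx=5,fy=5,interpolation=cv2.INTER_CUBIC))
E
```

```text
t 15.72 pos [ 0.4741 -0.3077  0.2761] rot [-1.7984e+02  1.2000e-01 -1.6995e+02] F [ 0.4 -0.4 -0.9] w 0.432 j [ -43.   11.  112.    0.   57. -143.]
dp [-0.02  0.17  1.91] rot [-0.    -0.     0.001] len 1.9
fit 0.060125601053941574 33 [ 0.4747 -0.3075  0.0096] 0.00145 zmin 0.06037954421956826
fit 0.08212560105394157 28 [ 0.4748 -0.308   0.0196] 0.00149 zmin 0.08244086477419177
stand top z in side depth 0.027560172290655216
now 122  27  27  29  28  28  26  27  27  27  28  27  26  27  28  27  25  27  27  28  25  26   0   0   1   0  -2
now 123  26  24  26  27  28  28  28  26  28  27  27  27  29  28  27  26  27  27  29  28  28  27  28  28   0   0
now 124  28  28  28  27  27  28  26  27  27  23  26  25  26  25  27  26  27  28  27  28  28  28  27  28  26  28
now 125  25  28  27  28  29  28  30  25  23  22  20  22  23  25  24  26  27  27  27  27  26  26  24  27  29  27
now 126  27  28  29  26  28  27  26  24  20  19  19  19  19  21  23  24  26  26  28  26  26  27  28  28  27  26
now 127  28  29  25  29  28  29  28  18  18  17  16  15  16  18  19  27  27  28  27  30  27  27  28  28  26  21
now
[... 673 characters left out ...]
 28  28  26  28  28  27  27  24  21  25  23  25  25  23  27  26  27  28  26  29  27  30  28  28  26
0 126  28  26  26  27  28  25  28  23  21  21  20  21  19  22  24  26  27  28  28  27  28  26  29  26  28  25
0 127  29  30  28  28  25  28  28  18  17  16 632  16  17  18  20  26  27  26  27  27  26  27  28  27  26  21
0 128  28  27  27  26  27  29  28  27  14  16  13  11  14  14  26  26  26  28  25  28  28  27  25  23  21  19
0 129  28  26  27  27  26  26  28  28  28  27  28  26  25  29  28  28  27  25  27  27  27  29  26  21  16  14
0 130  27  27  29  27  26  27  26  27  28  25  27  27  26  26  27  30  27  26  28  27  26  25  21  16  14   8
hole S ray [[ 0.47253136 -0.30300167  0.028     ]]
```

View pics/s13.png

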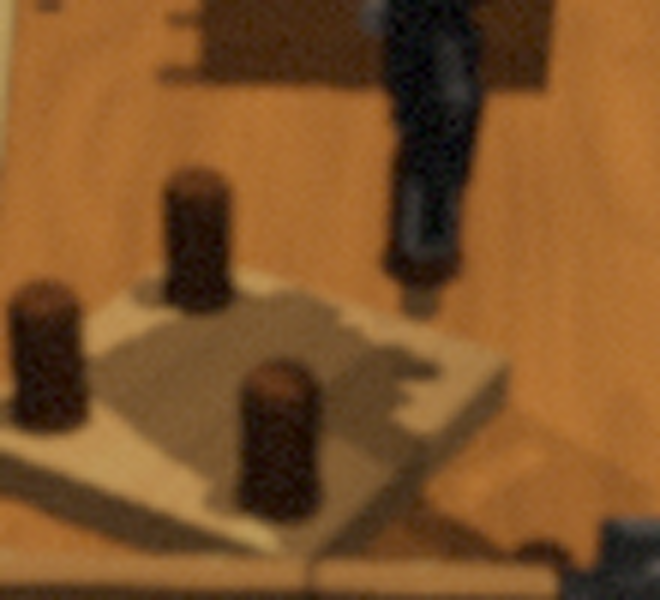

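View pics/t13.png

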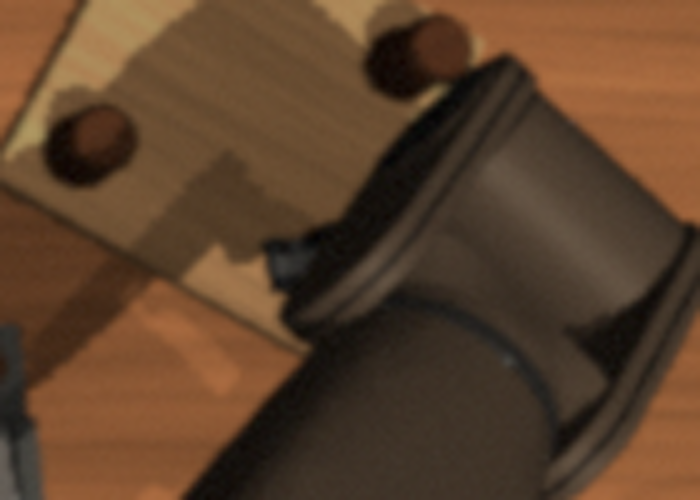

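```bash
python3 - <<'E'
from h import *
import pickle
ims=[bot.get_image('side') for _ in range(12)]
print(bot.state()['ee_pos'].round(4),bot.state()['t'])
im=dict(ims[0]);D=np.stack([i['depth'] for i in ims]);D[D==0]=np.nan
im['depth']=np.nanmedian(D,0);im['color']=np.mean([i['color'] for i in ims],0).astype(np.uint8)
pickle.dump(im,open('avg14.pkl','wb'))
P=pts(im);p=bot.state()['ee_pos']
ten(im,(p[0],p[1]),p[2]-.219)
for v in range(98,120):
    row=[(u,*P[v,u]) for u in range(340,380) if np.hypot(P[v,u,0]-p[0],P[v,u,1]-p[1])<.03 and P[v,u,2]>.05]
    if row: print(v,row[0][0],row[-1][0],'mid x %.4f'%((row[0][1]+row[-1][1])/2),'ymin %.4f'%max(r[2] for r in row),'z %.3f'%np.median([r[3] for r in row]),'w %.4f'%(row[0][1]-row[-1][1]))
z=P[...,2]
m=np.zeros(z.shape,bool);m[121:132,350:370]=1
h=m&(z<.0255)&(z>.002)
v,u=np.nonzero(h&(np.arange(640)[None]<366));
print('hole px',u.min(),u.max(),v.min(),v.max(),u.mean(),v.mean(),len(u))
# stand plane depth
s=(np.hypot(P[...,0]-.472,P[...,1]+.306)<.06)&(abs(z-.0275)<.0025)
Q=P[s];A=np.c_[Q[:,:2],np.ones(len(Q))];c=np.linalg.lstsq(A,Q[:,2],rcond=None)[0];print('plane',c,c@[.472,-.306,1])
for uv in [(u.mean(),v.mean()),((u.min()+u.max())/2,(v.min()+v.max())/2)]:
    print(uv,plane(im,[uv],c@[.472,-.306,1]))
E
```

```text
[ 0.4736 -0.3074  0.2741] 16.3167
fit 0.05812811163697615 36 [ 0.4737 -0.3089  0.0112] 0.00047 zmin 0.058315597277696085
fit 0.08012811163697614 30 [ 0.4734 -0.3086  0.0208] 0.00057 zmin 0.08078428922794723
98 354 367 mid x 0.4736 ymin -0.2793 z 0.126 w 0.0364
99 354 367 mid x 0.4734 ymin -0.2775 z 0.124 w 0.0365
100 354 367 mid x 0.4732 ymin -0.2811 z 0.119 w 0.0366
101 354 367 mid x 0.4730 ymin -0.2799 z 0.117 w 0.0367
102 354 367 mid x 0.4728 ymin -0.2816 z 0.113 w 0.0369
103 354 366 mid x 0.4743 ymin -0.2797 z 0.112 w 0.0337
104 354 366 mid x 0.4741 ymin -0.2783 z 0.111 w 0.0338
105 354 366 mid x 0.4740 ymin -0.2779 z 0.109 w 0.0338
106 354 366 mid x 0.4737 ymin -0.2781 z 0.107 w 0.0340
107 353 366 mid x 0.4750 ymin -0.2829 z 0.101 w 0.0368
108 353 367 mid x 0.4732 ymin -0.2895 z 0.096 w 0.0402
109 353 367 mid x 0.4731 ymin -0.2884 z 0.093 w 0.0401
110 353 367 mid x 0.4730 ymin -0.2893 z 0.090 w 0.0402
111 354 366 mid x 0.4730 ymin -0.2882 z 0.087 w 0.0342
112 355 365 mid x 0.4729 ymin -0.2869 z 0.085 w 0.0285
113 357 363 mid x 0.4728 ymin -0.2880 z 0.082 w 0.0170
114 356 363 mid x 0.4737 ymin -0.2975 z 0.072 w 0.0203
115 356 363 mid x 0.4736 ymin -0.2977 z 0.069 w 0.0203
116 356 363 mid x 0.4734 ymin -0.2981 z 0.065 w 0.0204
117 356 363 mid x 0.4732 ymin -0.2976 z 0.062 w 0.0204
118 357 362 mid x 0.4731 ymin -0.2975 z 0.059 w 0.0146
hole px 355 362 125 128 358.5 126.5 28
plane [ 0.00181988 -0.00398895  0.02553235] 0.027611957791358076
(np.float64(358.5), np.float64(126.5)) [[ 0.47458498 -0.30185129  0.02761196]]
(np.float64(358.5), np.float64(126.5)) [[ 0.47458498 -0.30185129  0.02761196]]
```

```bash
python3 - <<'E'
from h import *
import pickle
im=pickle.load(open('avg14.pkl','rb'));s0=pickle.load(open('side0.pkl','rb'));t0=pickle.load(open('top0.pkl','rb'))
def dark(i,r0,r1,c0,c1):
    g=cv2.cvtColor(i['color'],cv2.COLOR_RGB2GRAY)[r0:r1,c0:c1].astype(float)
    b=np.median(g);w=np.clip(b-8-g,0,None)
    v,u=np.mgrid[r0:r1,c0:c1];return (w*u).sum()/w.sum(),(w*v).sum()/w.sum(),w.sum()
a=dark(s0,120,133,350,367);print('S0 hole',a,plane(s0,[a[:2]],.028))
a=dark(im,120,132,351,365);print('Savg hole',a,plane(im,[a[:2]],.028))
a=dark(t0,226,243,429,447);print('T hole',a,plane(t0,[a[:2]],.028))
g=cv2.cvtColor(im['color'],cv2.COLOR_RGB2GRAY)
for v in range(108,131): print(v,g[v,350:370])
for r in(118,118.5,119,119.5):print(r,plane(im,[(359.5,r)],.0551))
# shoulder edges lower: front of shoulder bottom at z=tip+.025
for r in(112.5,113,113.5,114):print('sh',r,plane(im,[(360,r)],.0801))
im2=im
cv2.imwrite('pics/s14.png',cv2.resize(im['color'][95:135,335:385,::-1],None,fx=14,fy=14,interpolation=cv2.INTER_CUBIC))
E
```

```text
S0 hole (np.float64(359.6704260651629), np.float64(126.08646616541354), np.float64(1596.0)) [[ 0.47113654 -0.30370278  0.028     ]]
Savg hole (np.float64(355.2890219560878), np.float64(126.78962075848304), np.float64(1252.5)) [[ 0.4841055  -0.29911014  0.028     ]]
T hole (np.float64(437.47744857520286), np.float64(233.89148896018116), np.float64(5299.0)) [[ 0.4714709  -0.30590791  0.028     ]]
108 [116 113 109  90  58  29  21  27  34  38  38  38  36  36  35  34  44  71
  95 106]
109 [116 114 107  89  56  29  23  18  24  26  29  27  26  26  30  35  47  69
  94 105]
110 [115 114 109  92  62  34  24  22  23  24  23  23  22  25  34  39  51  73
  94 106]
111 [115 114 111 100  80  56  36  26  22  23  25  23  24  26  36  44  61  81
  97 108]
112 [115 114 113 110 101  84  63  42  33  27  30  30  29  36  53  68  81  94
 103 108]
113 [115 114 115 115 111 104  87  61  46  40  41  40  43  58  77  91  99 104
 107 109]
114 [115 113 115 116 116 111  96  73  57  54  56  55  58  72  93 105 107 107
 107 109]
115 [122 118 116 116 117 112  97  76  62  61  61  60  64  79  97 108 108 107
 108 110]
116 [1
[... 970 characters left out ...]
2  70  65  61  62  62  64  65  68  79  99 117 126 128 129
 128 124]
128 [ 71  73  73  73  72  69  69  78  88  93  94  96 102 113 125 127 129 128
 126 118]
129 [ 71  73  72  73  71  69  77  95 111 121 123 122 122 125 128 130 128 126
 119 109]
130 [ 72  73  73  72  70  69  74  91 111 126 130 130 129 130 130 129 127 120
 109  93]
118 [[ 0.47302498 -0.30480093  0.0551    ]]
118.5 [[ 0.4730153  -0.30204786  0.0551    ]]
119 [[ 0.47300562 -0.29930531  0.0551    ]]
119.5 [[ 0.47299596 -0.29657323  0.0551    ]]
sh 112.5 [[ 0.47282386 -0.29379363  0.0801    ]]
sh 113 [[ 0.47281725 -0.29104476  0.0801    ]]
sh 113.5 [[ 0.47281064 -0.28830665  0.0801    ]]
sh 114 [[ 0.47280402 -0.28557924  0.0801    ]]
```

View pics/s14.png

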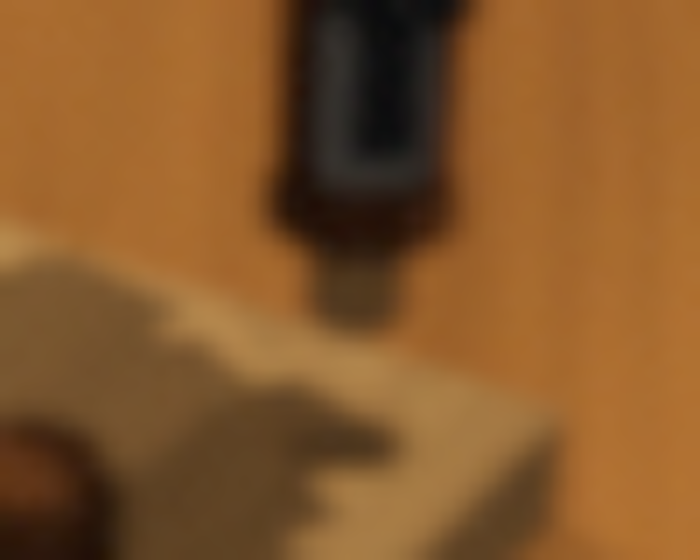

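```bash
python3 - <<'E'
from h import *
chain([(.4721,-.3032,.257,190)])
E
```

```text
t 16.32 pos [ 0.4736 -0.3074  0.2741] rot [ 1.7999e+02 -1.0000e-02 -1.6996e+02] F [ 1.1  0.2 -1. ] w 0.433 j [ -43.   11.  112.    0.   57. -143.]
dp [0.07 0.44 1.71] rot [-0.    -0.     0.001] len 1.8
```

Request:
apply_moves(motion=[{"dp": [0.07,0.3,0.3],"rotation": [0,0,0],"claw": -1},{"dp": [0.07,0.44,0.8],"rotation": [0,0,0],"claw": -1},{"dp": [0.07,0.44,1.3],"rotation": [0,0,0],"claw": -1},{"dp": [0.07,0.44,1.6],"rotation": [0,0,0],"claw": -1},{"dp": [0.07,0.44,1.65],"rotation": [0,0,0],"claw": -1}])

```text
t: 16.73
ee_pos: [0.4718, -0.3028, 0.2564]
tool_rot: [179.9, -0.1, -170.0]
ft_force: [0.4, -0.8, -1.2]
grip_width: 0.432
```

Request:
apply_moves(motion=[{"dp": [0,0,0],"rotation": [0,0,0],"claw": -1},{"dp": [0,0,0],"rotation": [0,0,0],"claw": -1},{"dp": [0,0,0],"rotation": [0,0,0],"claw": -1},{"dp": [0,0,0],"rotation": [0,0,0],"claw": -1},{"dp": [0,0,0],"rotation": [0,0,0],"claw": -1}])

```text
t: 17.15
ee_pos: [0.4722, -0.3033, 0.258]
tool_rot: [-180.0, 0.0, -170.0]
ft_force: [0.4, 0.0, -0.2]
grip_width: 0.432
```

```bash
python3 - <<'E'
from h import *
import pickle
ims=[bot.get_image('side') for _ in range(14)]
p=bot.state()['ee_pos'];chain([(.4721,-.3032,.257,190)])
im=dict(ims[0]);D=np.stack([i['depth'] for i in ims]);D[D==0]=np.nan
im['depth']=np.nanmedian(D,0);im['color']=np.mean([i['color'] for i in ims],0).astype(np.uint8)
pickle.dump(im,open('avg15.pkl','wb'))
P=pts(im);ten(im,(p[0],p[1]),p[2]-.219)
for v in range(108,132):
    row=[(u,*P[v,u]) for u in range(340,380) if np.hypot(P[v,u,0]-p[0],P[v,u,1]-p[1])<.03 and P[v,u,2]>.034]
    if row: print(v,row[0][0],row[-1][0],'mid x %.4f'%((row[0][1]+row[-1][1])/2),'ymin %.4f'%max(r[2] for r in row),'z %.3f'%np.median([r[3] for r in row]))
g=cv2.cvtColor(im['color'],cv2.COLOR_RGB2GRAY)
for v in range(114,132): print(v,g[v,350:370])
cv2.imwrite('pics/s15.png',cv2.resize(im['color'][95:135,335:385,::-1],None,fx=14,fy=14,interpolation=cv2.INTER_CUBIC))
# stand feet in both cameras by depth tops
s0=pickle.load(open('side0.pkl','rb'));t0=pickle.load(open('top0.pkl','rb'))
for n,i in(('S',im),('S0',s0),('T0',t0)):
    Q=pts(i)
    for c in((.6477,-.255),(.5834,-.368),(.5347,-.1927)):
        m=(np.hypot(Q[...,0]-c[0],Q[...,1]-c[1])<.03)&(abs(Q[...,2]-.095)<.006)
        X=Q[m];print(n,c,len(X),((X.min(0)+X.max(0))/2).round(4),X.mean(0).round(4))
E
```

```text
t 17.85 pos [ 0.4721 -0.3032  0.2577] rot [-180.      0.   -169.96] F [ 0.2  0.2 -0.9] w 0.431 j [ -43.   12.  113.    0.   56. -143.]
dp [0.   0.   0.07] rot [-0.    -0.     0.001] len 0.1
fit 0.041729708850184816 32 [ 0.4718 -0.3037  0.0107] 0.0004 zmin 0.04185817761202104
fit 0.06372970885018481 35 [ 0.4718 -0.3037  0.0205] 0.0004 zmin 0.0640905099629584
108 354 367 mid x 0.4720 ymin -0.2764 z 0.096
109 354 367 mid x 0.4718 ymin -0.2770 z 0.093
110 354 367 mid x 0.4717 ymin -0.2745 z 0.091
111 354 367 mid x 0.4715 ymin -0.2766 z 0.087
112 354 366 mid x 0.4729 ymin -0.2743 z 0.085
113 354 367 mid x 0.4709 ymin -0.2780 z 0.085
114 353 367 mid x 0.4724 ymin -0.2851 z 0.079
115 353 367 mid x 0.4723 ymin -0.2849 z 0.075
116 354 367 mid x 0.4707 ymin -0.2847 z 0.072
117 354 366 mid x 0.4721 ymin -0.2839 z 0.070
118 355 365 mid x 0.4720 ymin -0.2830 z 0.068
119 357 363 mid x 0.4718 ymin -0.2826 z 0.065
120 357 363 mid x 0.4714 ymin -0.2931 z 0.055
121 357 363 mid x 0.4713 ymin -0.2929 z 0.051
122 357 363 mid x 0.4711 ymin -0.2927 z 0.048
123 357 363 mid x 0.4709 ymin -0.2928 z 0.045
124 
[... 1585 characters left out ...]
 127 121 111
  95  80]
S (0.6477, -0.255) 76 [ 0.6484 -0.252   0.0925] [ 0.648  -0.2494  0.0938]
S (0.5834, -0.368) 65 [ 0.5845 -0.3667  0.0926] [ 0.5848 -0.3636  0.094 ]
S (0.5347, -0.1927) 77 [ 0.535  -0.1883  0.0922] [ 0.5354 -0.1864  0.0934]
S0 (0.6477, -0.255) 78 [ 0.6486 -0.251   0.0934] [ 0.6479 -0.2493  0.0937]
S0 (0.5834, -0.368) 65 [ 0.5862 -0.3671  0.0934] [ 0.5852 -0.3636  0.0942]
S0 (0.5347, -0.1927) 79 [ 0.535  -0.187   0.0929] [ 0.5349 -0.1859  0.0934]
T0 (0.6477, -0.255) 136 [ 0.6472 -0.2551  0.0944] [ 0.6473 -0.2542  0.0948]
T0 (0.5834, -0.368) 136 [ 0.5844 -0.3685  0.0949] [ 0.5846 -0.3676  0.0955]
T0 (0.5347, -0.1927) 142 [ 0.5341 -0.1931  0.0948] [ 0.5341 -0.1914  0.0949]
```

View pics/s15.png

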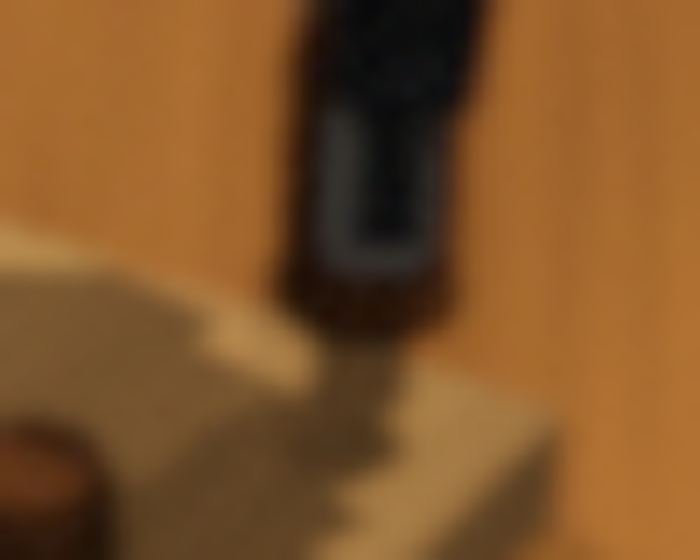

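Request:
apply_moves(motion=[{"dp": [0,0,0.05],"rotation": [0,0,0],"claw": -1},{"dp": [0,0,0.08],"rotation": [0,0,0],"claw": -1},{"dp": [0,0,0.08],"rotation": [0,0,0],"claw": -1},{"dp": [0,0,0.08],"rotation": [0,0,0],"claw": -1},{"dp": [0,0,0.08],"rotation": [0,0,0],"claw": -1}])

```text
t: 18.27
ee_pos: [0.4722, -0.3032, 0.2569]
tool_rot: [-180.0, 0.0, -170.0]
ft_force: [-0.3, 0.6, -0.3]
grip_width: 0.426
```

```bash
python3 - <<'E'
from h import *
im=bot.get_image('side');save(im,'side16.png')
p=bot.state()['ee_pos'];ten(im,p[:2],p[2]-.219)
chain([(.4721,-.3032,.257,190)])
E
```

```text
fit 0.04093675961808349 33 [ 0.4713 -0.3016  0.0091] 0.00126 zmin 0.041454867115904404
fit 0.06293675961808348 36 [ 0.4719 -0.3031  0.0202] 0.00149 zmin 0.06342619451102816
t 18.32 pos [ 0.4722 -0.3032  0.2569] rot [-180.      0.   -169.96] F [-0.4 -0.4 -1. ] w 0.429 j [ -43.   12.  113.    0.   56. -143.]
dp [ 0.01  0.   -0.01] rot [-0.    -0.     0.001] len 0.0
```

View pics/side16.png

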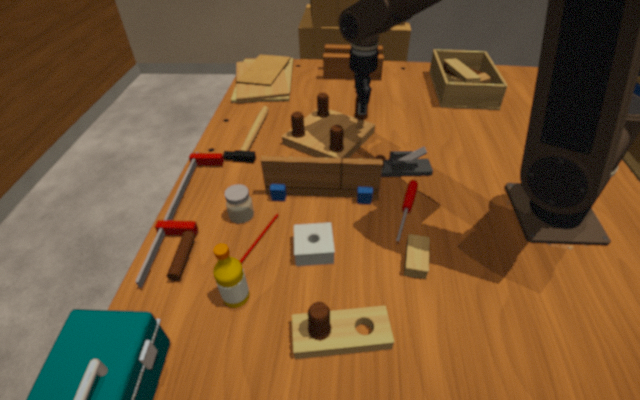

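The misfit is standing in the rack at pixel (318,320). The good foot is held over the mortise at about (361,118), and the bystanders are where they were. I'm handing in.

```bash
python3 -c "
from plant import bot
print(bot.job_done())"
```

```text
the job is handed in; nothing more can be done
None
```

The job is handed in at 18.3 s. The good foot is held upright over the empty mortise, and the misfit stands in the rack.

**Misfit:** I lifted the foot from the rack hole farther from the robot first. The side camera's depth put its tenon at about 28 mm, so I put it straight back. I did not try it in the bore; I judged it from that measurement alone.

**Good foot:** The other foot measured about 21 mm. It went into the gauge bore with almost no force. It then stopped dead when pushed (12 N, then 27 N, with no further travel), and the depth image showed its shoulder on the block's top face. I drew it out and carried it over the board with the tip about 165 mm above the bench.

**Last checks:**
- **Tip height:** about 10 mm above the stand by the arm's own reading. The side camera suggests 1–2 mm more.
- **Tilt and contact:** about 0°, and the wrist force was noise only.
- **Centring:** within about 1–2 mm of the mortise in the averaged pictures. The last single, noisier side picture was consistent to about 2 mm.
- **Other things:** the last side picture shows the bystanders and the rack unmoved.

**Disagreements:**
- The two cameras differ by 2–4 mm in y.
- At the gauge, the arm's x reading was about 3 mm off the cameras.
- I set the final y position by combining the two cameras, because the arm hid the foot from the top camera there.

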